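# Fit the flask cradle to the bench mixer and hold the flask pressed down

### The arm

A 6-joint arm with a two-finger parallel gripper is mounted at the origin on the work surface. World frame = base frame: x ahead of the robot, y to its left, z up, the work surface at z = 0. Lengths are in mm, angles in rad, forces in N, time in s.
With the tool pointing down it reaches from about 300 to 875 mm from the base axis. Payload 6.4 kg.
Tool frame: the origin (TCP) lies at the very end of the fingers, on their centre line; the grasp point (between the pads) lies 19 mm behind it (ctrl.tcp_to_grasp is the distance from the TCP to the grasp point, in mm); x points along the fingers, y is the direction in which the jaws open and shut, and the axes are right-handed (so a half turn about x gives the same grasp; the last joint's range is limited). The gripper opens to 85 mm and grips with 20 to 120 N. Pads are 22 mm wide; open, the fingers measure 114 mm over their backs; the gripper's body (76 mm by 85 mm) begins 54 mm behind the grasp point. The pads swing forward as they close: fully open they stand 13 mm farther back than shut.
Start: joints at [1.143, 0.181, 1.607, -0, 1.354, -0.206], TCP at [126.479, 560.932, 231.288] pointing down, gripper open.
Joint ranges: [-2.99, 2.99], [-0.89, 2.07], [0.3, 2.58], [-1.14, 4.28], [0, 2.63], [-3.12, 3.12]. Speed limits (rad/s): [2.57, 2.57, 3.01, 3.14, 3.14, 3.14].

### API

Orientations are given as a unit quaternion [w, x, y, z].
In Python, from cell import ctrl gives the robot as it stands.
- The arm moves only by the tool send_rows, never from a script. Its argument "moves" is a list of rows, each an object of numbers: "fingers": the opening, from 0 (shut) to 1 (fully open); "dx", "dy", "dz": the shift along the world's x, y, z in m; "rx", "ry", "rz": the turn, a rotation vector about the world's x, y, z in rad. A call has 1 to 20 rows; each row is the pose to reach, as a shift and turn from the pose measured when the call began; what a row does not reach only later rows make up. A row lasts 1/12 s, in which the tool goes at most 41.7 mm and 7.16 degrees, less where a joint would pass 70% of its speed; a pose out of reach is approached as far as the arm can. A call with a gripper value outside its range is refused whole. The fingers move at their own pace and stop on an object; the grip force is fixed at half the most. Time passes only in rows, so rows that repeat a pose let the fingers close. It gives the time, the measured TCP pose, the force and the opening at its end, in the units of the state.
- ctrl.state(): the state, without advancing time (a new reading comes with each control period).
- ctrl.get_image(name): name is "scene" or "side" or "wrist"; returns a dict with "img" (400x640x3 uint8, blue, green, red), "vertical_fov" (degrees; the focal length in pixels is half the picture's height over the tangent of half this angle, whatever the lens; pixels are square), "cx", "cy" (the principal point, pixels), "pose" (4x4, takes a point from camera to world coordinates). Camera axes: x right, y up, looking along -z (the intrinsics and any distortion apply to the point x, -y, -z); pixel columns grow to the right and rows downward; lengths in mm; the calibration is good to about 2 mm. A picture is of the moment at which its call begins. There is no depth.
- ctrl.finish_job(): hands the job in, once; it reports no verdict.
Trained networks look in the newest picture that a camera, given by its name, has taken for a name from the list of things; names that differ only in an ending like _2 or _b are one class to them, and where a whole thing is asked for, a point or a joint stands for the part that bears it (a point fixed in the world has none). Each returns a list of dicts, best first, with "conf" (0 to 1); they miss things now and then, are a little off and sometimes report something else, mostly with a low value. They report only what shows in the picture. A call takes as long as a camera call.
- ctrl.search_frame(name, camera): "position" ([x, y, z] in mm, in the coordinates of the camera as it stood for that picture, good to about 4 mm: the middle of the surface that is visible of it).
The state is a dict: "clock": time; "qpos": joint angles; "dq": joint speeds; "tau": joint torques, N m; "tcp_pos": TCP position; "tool_rot": TCP orientation; "contact_force": force on the tool from outside, world axes, zero at the start; "ft_torque": the same for the moment, N m; "opening": finger opening in mm.
Only numpy, scipy, OpenCV 4.12 (cv2) and the standard library are available. Lean on these libraries where they do the work, as an engineer would, in place of code of your own. Each camera call takes 0.05 s, during which the arm holds its last target.

### The job

Fit the loose spring cradle onto the bench mixer so that both of the mixer's pegs come up through the plate's two holes and the plate lies flat on the mixer, then let go of it. Then set the round-bottomed flask upright in the cradle's sprung ring and press it straight down until the ring is all the way down. Finish while still holding the flask pressed down like this, touching only the flask and not the cradle, and leave the other glassware, jars and boxes where they stand.

Things in the scene. Friction and masses are not known exactly. Their poses are not given: they have to be found in the camera images.
- mixer: bench mixer, fixed white box 150 (x) x 220 (y) x 60 mm, steel top deck, black knob on its -x side; origin at the centre of its underside; place and yaw vary. Two vertical steel pegs, diameter 8 mm, stand 18 mm up from the deck (upper 8 mm tapering to a 3 mm tip), on its y axis 78 mm either side of centre
- mixer_top (a point): centre of the mixer's deck, midway between the pegs, 60 mm above the bench; same axes as the mixer
- mixer_peg_a (a point): foot of the peg at the mixer's -y end, on the deck (z 60 mm)
- mixer_peg_b (a point): foot of the peg at the mixer's +y end, on the deck (z 60 mm)
- cradle: loose spring cradle, about 0.45 kg, starts flat on the bench left or right of the mixer. Origin at the centre of its underside. Aluminium plate 80 (x) x 190 (y) x 10 mm, two 12 mm square through holes on its y axis 78 mm either side of the origin; carries a grip block at its -y end and a sprung ring. Fits the mixer either way round; seated, its origin is at mixer_top
- cradle_grip (a point): point in the cradle's dark steel grip block, 16 (x) x 20 (y) mm, rising from the plate to z 60 mm; good place to pinch it (along the cradle's x axis), at x 0, y -55, z 45 mm of the cradle
- spring_ring (a joint): how far the ring is pressed down in m: 0 up, 0.015 fully down at its stop. It takes about 4 N to start and 11.5 N to reach the stop; it springs back when let go
- ring_top (a point): centre of the upper face of the flat sprung ring (outer diameter 80, inner 46, 8 mm thick), moves with it; at x 0, y +25, z 46 mm of the cradle when up. The ring rides on three 5 mm guide posts, 36 mm from its axis, tops at z 45 mm of the cradle, with coil springs
- flask: round-bottomed glass flask, 0.08 to 0.17 kg; origin at the bottom of the bulb, z up along the neck. Bulb diameter 60 mm (centre at z 30 mm), straight neck diameter 24 mm from the bulb to z 104 mm, white stopper (fixed) diameter 27 mm from z 104 to 114 mm. Sitting in the sprung ring its origin is about 11 mm below the ring's upper face. It starts upright in the support ring
- flask_neck (a point): point on the flask's axis, z 92 mm, where the neck is good to grip
- support_ring: fixed black rubber ring of round section lying on the bench, carrying the flask at the start (flask bottom about 11 mm above the bench), outer diameter 84, inner 36, 24 mm tall; origin at the centre of its underside; on the other side of the mixer from the cradle
- erlenmeyer: bystander: stoppered conical glass flask, 72 mm foot, 117 mm tall, flat bottom; origin at the centre of its underside
- amber_bottle: bystander: capped amber bottle, diameter 60 mm, 125 mm tall; origin at the centre of its underside
- tip_box: bystander: closed pipette-tip box, 87 x 122 x 63 mm; origin at the centre of its underside
- beaker: bystander: glass beaker, diameter 60 mm, 75 mm tall; origin at the centre of its underside
- dish: bystander: flat round plastic dish, diameter 86 mm, 15 mm tall; origin at the centre of its underside
- jar: bystander: low white jar with screw cap, diameter 54 mm, 60 mm tall; origin at the centre of its underside

How it is judged:
By the outcome, as a careful person would: the job done as asked, in the order asked, and still so for the second after the job is handed in, while the arm keeps its last pose, push and grip.
It also fails if it takes over 54 s, if anything falls off the work surface, if the arm or the gripper's body presses on something with over 40 N, if the wrist force passes 120 N, or if a joint passes its speed limit or range.

## Working session

There is one attempt and no reset: what is moved stays moved. The work goes in short steps, Python scripts to look and compute and a tool call to move; the robot and the scene stay as the last step left them, time stands still between calls to the robot, and variables do not carry over. Pictures are saved under pics/ and viewed, and the job is handed in when it is done.

Besides the shell and the picture viewer there is one more tool, called as name(argument=value, ...), one argument or row to a line, values as JSON. send_rows: Moves the arm, as the interface text tells. Its arguments: {"type":"object","properties":{"moves":{"type":"array","items":{"type":"object","properties":{"fingers":{"type":"number"},"dx":{"type":"number"},"dy":{"type":"number"},"dz":{"type":"number"},"rx":{"type":"number"},"ry":{"type":"number"},"rz":{"type":"number"}}}}},"required":["moves"]}

```bash
ls; mkdir -p pics
cat > h.py <<'E'
import numpy as np,cv2
from cell import ctrl
def grab(name,fn=None):
    d=ctrl.get_image(name)
    if fn: cv2.imwrite('pics/'+fn,d['img'])
    return d
def K(d):
    f=d['img'].shape[0]/2/np.tan(np.radians(d['vertical_fov'])/2)
    return f,d['cx'],d['cy']
def ray_plane(d,u,v,z):
    f,cx,cy=K(d);P=np.array(d['pose'])
    r=P[:3,:3]@np.array([(u-cx)/f,-(v-cy)/f,-1]);o=P[:3,3]
    return o+r*(z-o[2])/r[2]
def proj(d,p):
    f,cx,cy=K(d);P=np.array(d['pose'])
    c=P[:3,:3].T@(np.array(p)-P[:3,3])
    return np.array([cx+f*c[0]/-c[2],cy+f*c[1]/c[2]])
def towld(d,p):
    P=np.array(d['pose']);return P[:3,:3]@np.array(p)+P[:3,3]
E
python3 - <<'E'
from h import *
print(ctrl.state())
for n in ['scene','side','wrist']:
    d=grab(n,n+'0.png'); print(n,{k:v for k,v in d.items() if k!='img'})
    for o in ['mixer','cradle','cradle_grip','ring_top','flask','support_ring','erlenmeyer','amber_bottle','tip_box','beaker','dish','jar']:
        try:
            for r in ctrl.search_frame(o,n)[:2]: print(o,round(r['conf'],2),towld(d,r['position']).round(0))
        except Exception as e: print(o,e)
E
```

```text
pics
{'clock': 0.0, 'qpos': array([ 1.14267618e+00,  1.81519764e-01,  1.60799950e+00, -1.91179264e-05,
        1.35379924e+00, -2.06318465e-01]), 'dq': array([ 0.00021817,  0.00120091, -0.00033157, -0.00210272, -0.00054173,
       -0.00060758]), 'tau': array([ 2.06272394e-03, -4.44872618e+01, -3.51338160e+01, -1.16607239e-04,
        8.94107478e-03, -3.40337533e-05]), 'tcp_pos': array([126.2597834 , 560.40527789, 230.40022656]), 'tool_rot': array([ 0.70257872,  0.07767481,  0.70294685, -0.0788384 ]), 'contact_force': array([-0.49496026, -0.72253766, -0.80276047]), 'ft_torque': array([0.05495592, 0.00435475, 0.04844199]), 'opening': 85.24631149625782}
scene {'vertical_fov': 51.71109817002291, 'cx': 323.6872866452064, 'cy': 203.93606135423434, 'pose': array([[ 2.61754376e-01, -7.13894398e-01,  6.49491675e-01,
         1.15670337e+03],
       [ 9.65083530e-01,  1.86687668e-01, -1.83743012e-01,
        -1.62934087e+02],
       [ 9.92102082e-03,  6.74909256e-01,  7.37834040e-01,
         8.09986766e+02],
       [ 0.00000000e+00,  0.00000000e+00,  0.00000000e+00,
         1.00000000e+00]])
[... 1264 characters left out ...]
45.]
erlenmeyer 0.93 [ 720. -175.   43.]
erlenmeyer 0.21 [506. 302.  58.]
amber_bottle 0.72 [721. 145.  72.]
tip_box 0.68 [763.  -1.  68.]
beaker 0.64 [349. 151.  52.]
beaker 0.19 [503. 302.  64.]
dish 0.83 [ 341. -166.   14.]
jar 0.74 [ 714. -313.   54.]
wrist {'vertical_fov': 62.528831872931626, 'cx': 321.01746240386103, 'cy': 196.10530747127527, 'pose': array([[ 2.19097407e-01, -9.25794674e-01, -3.08059324e-01,
         4.71132938e+01],
       [ 9.75702831e-01,  2.07709647e-01,  6.97186335e-02,
         5.77443355e+02],
       [-5.58246152e-04, -3.15849526e-01,  9.48809130e-01,
         3.73912845e+02],
       [ 0.00000000e+00,  0.00000000e+00,  0.00000000e+00,
         1.00000000e+00]])}
```

View pics/scene0.png

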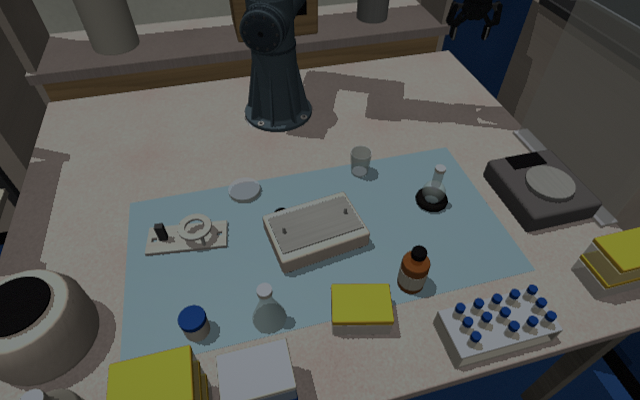

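View pics/side0.png

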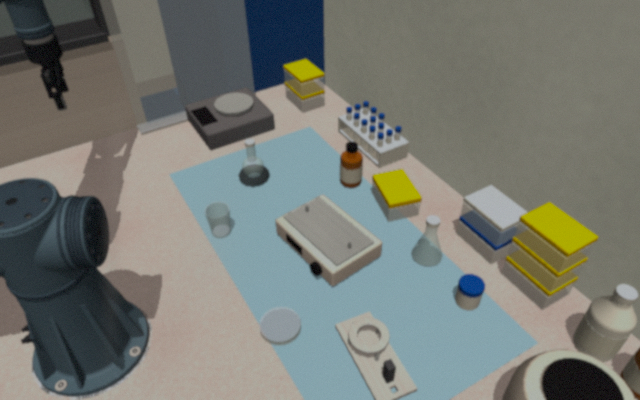

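View pics/wrist0.png

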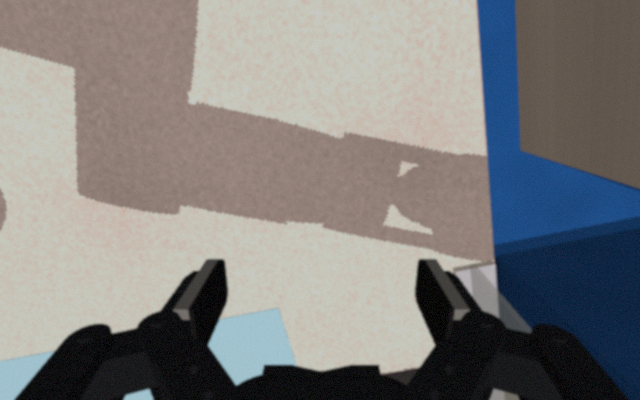

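Run:
```python
from h import *
d=grab('scene');print(d.keys())
```

```text
dict_keys(['img', 'vertical_fov', 'cx', 'cy', 'pose'])
```

Run:
```python
from h import *
for n in ['scene','side']:
    d=grab(n)
    print(n,'base',proj(d,[0,0,0]),'tcp',proj(d,ctrl.state()['tcp_pos']))
    im=d['img']; 
    x={'scene':(130,180,250,270),'side':(320,300,430,400)}[n]
    a=cv2.resize(im[x[1]:x[3],x[0]:x[2]],None,fx=5,fy=5,interpolation=cv2.INTER_CUBIC)
    cv2.imwrite(f'pics/{n}_cr.png',a)
    x={'scene':(250,180,380,270),'side':(260,180,390,290)}[n]
    a=cv2.resize(im[x[1]:x[3],x[0]:x[2]],None,fx=5,fy=5,interpolation=cv2.INTER_CUBIC)
    cv2.imwrite(f'pics/{n}_mx.png',a)
    x={'scene':(400,150,470,220),'side':(220,125,290,195)}[n]
    a=cv2.resize(im[x[1]:x[3],x[0]:x[2]],None,fx=7,fy=7,interpolation=cv2.INTER_CUBIC)
    cv2.imwrite(f'pics/{n}_fl.png',a)
```

```text
scene base [277.72468537 111.29606539] tcp [465.78472858  42.7476031 ]
side base [ 91.90555457 344.56375813] tcp [ 64.44377285 104.58319962]
```

View pics/scene_cr.png

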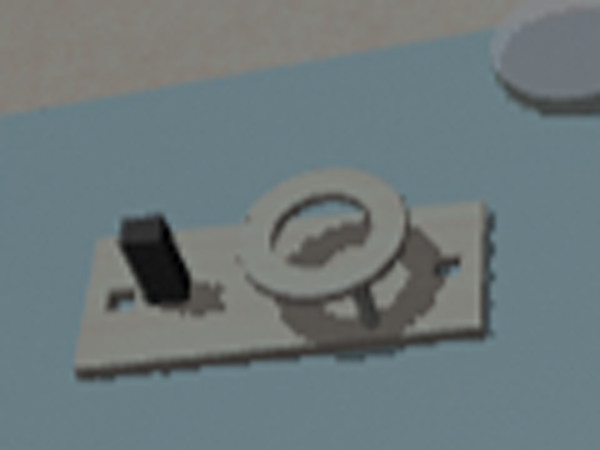

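View pics/side_cr.png

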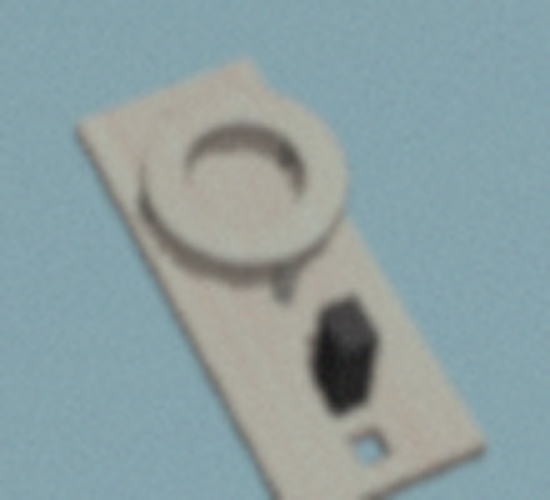

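View pics/scene_mx.png

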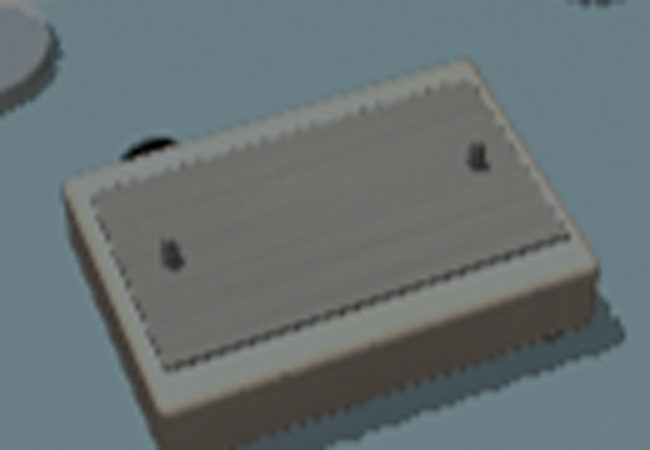

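View pics/side_mx.png

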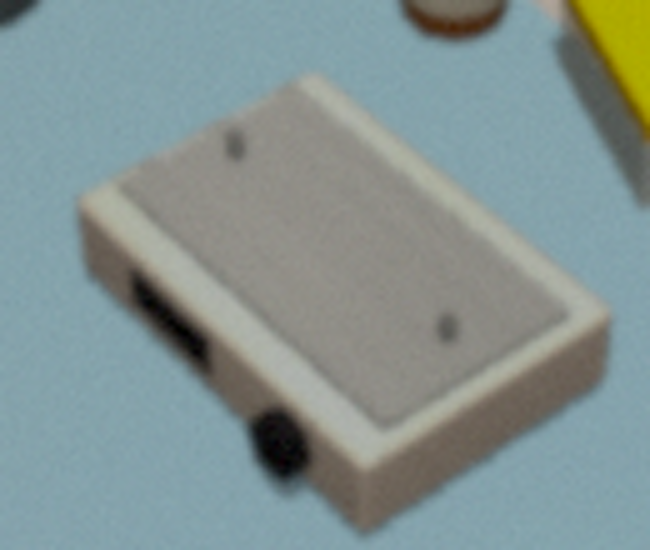

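View pics/scene_fl.png

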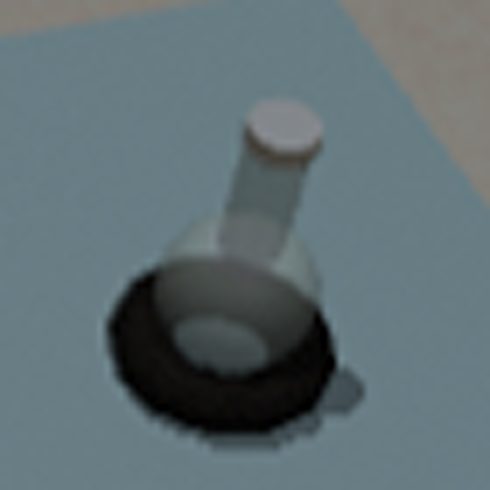

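View pics/side_fl.png

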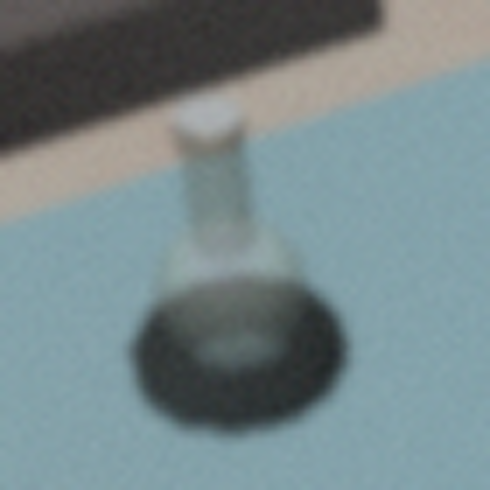

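Run:
```python
from h import *
def tri(a):
    A=[];b=[]
    for d,(u,v) in a:
        f,cx,cy=K(d);P=d['pose'];r=P[:3,:3]@np.array([(u-cx)/f,-(v-cy)/f,-1]);r/=np.linalg.norm(r)
        M=np.eye(3)-np.outer(r,r);A.append(M);b.append(M@P[:3,3])
    return np.linalg.solve(sum(A),sum(b))
sc=grab('scene');si=grab('side')
S=lambda o,s,p:(o[0]+p[0]/s,o[1]+p[1]/s)
T={}
def do(name,z,so,ss,sp,io,is_,ip):
    a=S(so,ss,sp) if sp else None; b=S(io,is_,ip) if ip else None
    out=[name]
    if a: out.append(ray_plane(sc,*a,z).round(1))
    if b: out.append(ray_plane(si,*b,z).round(1))
    if a and b: out.append(tri([(sc,a),(si,b)]).round(1))
    print(*out)
C=((130,180),5);D=((320,300),5)
do('grip',60,*C,(143,224),*D,(352,322))
do('hole-',10,*C,(121,299),*D,(368,446))
do('hole+',10,*C,(449,266),*D,None)
do('ring',46,*C,(326,233),*D,(246,177))
do('c1',10,*C,(485,203),*D,None); do('c+far',10,*C,(485,332),*D,(245,60));do('c-far',10,*C,(78,370),*D,(485,450));do('c-near',10,*C,(97,240),*D,None);do('c+near',10,*C,(485,203),*D,(78,123))
M=((250,180),5);N=((260,180),5)
do('pa foot',60,*M,(173,268),*N,(448,341)); do('pa tip',78,*M,(170,241),*N,(448,313))
do('pb foot',60,*M,(480,170),*N,(236,159)); do('pb tip',78,*M,(477,144),*N,(235,131))
do('m1',60,*M,(68,188),*N,(362,465));do('m2',60,*M,(467,60),*N,(80,205));do('m3',60,*M,(597,268),*N,(310,75));do('m4',60,*M,(165,415),*N,(610,310))
do('stopper',125,(400,150),7,(284,125),(220,125),7,(211,113))
do('support',12,(400,150),7,(222,345),(220,125),7,(240,355))
```

```text
grip [ 462.6 -367.6   60. ] [ 466.  -374.4   60. ] [ 464.7 -370.7   59.7]
hole- [ 462.2 -391.6   10. ] [ 461.6 -396.8   10. ] [ 461.6 -394.     7.8]
hole+ [ 482.  -236.5   10. ]
ring [ 477.4 -287.6   46. ] [ 474.  -296.8   46. ] [ 475.1 -291.    41. ]
c1 [ 445.8 -214.9   10. ]
c+far [ 526.9 -223.8   10. ] [ 521.5 -230.6   10. ] [ 523.6 -225.6    4.3]
c-far [ 500.5 -410.9   10. ] [ 497.6 -420.3   10. ] [ 498.3 -415.3    5. ]
c-near [ 421.2 -403.2   10. ]
c+near [ 445.8 -214.9   10. ] [ 444.9 -221.    10. ] [ 445.1 -217.     7.4]
pa foot [563.2 -87.8  60. ] [560.1 -94.6  60. ] [561.7 -89.2  56.1]
pa tip [561.8 -87.7  78. ] [559.7 -94.3  78. ] [561.  -89.3  74.9]
pb foot [541.9  67.3  60. ] [538.4  59.   60. ] [540.3  66.3  55.7]
pb tip [540.6  65.2  78. ] [538.6  59.2  78. ] [539.8  64.3  75.3]
m1 [ 502.9 -126.5   60. ] [ 489.5 -136.    60. ] [ 494.1 -126.8   49. ]
m2 [469.6  82.8  60. ] [459.6  69.8  60. ] [463.3  83.3  50.2]
m3 [613.1 101.8  60. ] [600.4  93.4  60. ] [606.3 104.7  49.8]
m4 [ 642.2 -107.4   60. ] [ 632.9 -116.6   60. ] [ 637.7 -108.3   51.6]
stopper [510.5 316.7 125. ] [512.5 312.6 125. ] [512.4 314.6 125.4]
support [510.7 317.9  12. ] [510.3 309.6  12. ] [511.3 316.3   9.8]
```

send_rows(
  moves=[
    {"dx": 0.036, "dy": -0.025},
    {"dx": 0.072, "dy": -0.05},
    {"dx": 0.108, "dy": -0.075},
    {"dx": 0.144, "dy": -0.1},
    {"dx": 0.18, "dy": -0.125},
    {"dx": 0.216, "dy": -0.15},
    {"dx": 0.252, "dy": -0.175},
    {"dx": 0.288, "dy": -0.2},
    {"dx": 0.324, "dy": -0.225},
    {"dx": 0.36, "dy": -0.245},
    {"dx": 0.36, "dy": -0.245},
    {"dx": 0.36, "dy": -0.245},
  ],
)

```text
$.moves[0]: bad value
```

Run:
```python
from h import *
d=grab('wrist','w1.png')
print(ctrl.state()['tcp_pos'],ctrl.state()['clock'],d['pose'].round(3).tolist())
for o in ['flask','support_ring']:
    for r in ctrl.search_frame(o,'wrist')[:2]: print(o,round(r['conf'],2),towld(d,r['position']).round(0))
print(proj(d,[511,315,125]),proj(d,[511,315,12]))
```

```text
[126.47250167 560.92028454 231.27191672] 2.25 [[0.219, -0.926, -0.308, 47.113], [0.976, 0.208, 0.07, 577.443], [-0.001, -0.316, 0.949, 373.914], [0.0, 0.0, 0.0, 1.0]]
[193.11715905 532.12602562] [220.33461653 437.42842613]
```

View pics/w1.png

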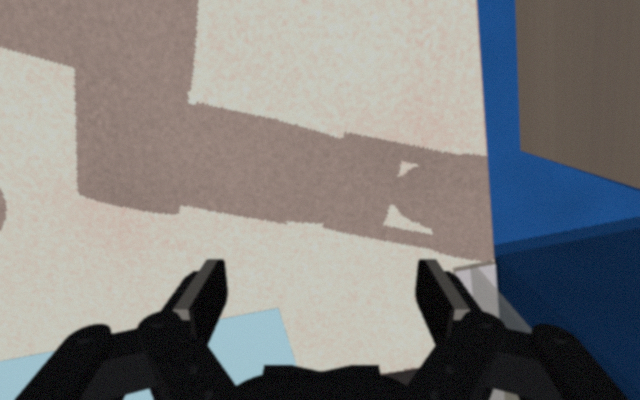

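send_rows(
  moves=[
    {"dx": 0.036, "dy": -0.025, "dz": 0, "rx": 0, "ry": 0, "rz": 0, "fingers": 1},
  ],
)

```text
clock: 2.43
tcp_pos: [156.6, 539.5, 231.5]
tool_rot: [0.702, 0.077, 0.704, -0.075]
contact_force: [2.0, 0.8, -0.6]
opening: 85.3
```

send_rows(
  moves=[
    {"dx": 0.033, "dy": -0.0225, "dz": 0, "rx": 0, "ry": 0, "rz": 0, "fingers": 1},
    {"dx": 0.066, "dy": -0.045, "dz": 0, "rx": 0, "ry": 0, "rz": 0, "fingers": 1},
    {"dx": 0.099, "dy": -0.0675, "dz": 0, "rx": 0, "ry": 0, "rz": 0, "fingers": 1},
    {"dx": 0.132, "dy": -0.09, "dz": 0, "rx": 0, "ry": 0, "rz": 0, "fingers": 1},
    {"dx": 0.165, "dy": -0.1125, "dz": 0, "rx": 0, "ry": 0, "rz": 0, "fingers": 1},
    {"dx": 0.198, "dy": -0.135, "dz": 0, "rx": 0, "ry": 0, "rz": 0, "fingers": 1},
    {"dx": 0.231, "dy": -0.1575, "dz": 0, "rx": 0, "ry": 0, "rz": 0, "fingers": 1},
    {"dx": 0.264, "dy": -0.18, "dz": 0, "rx": 0, "ry": 0, "rz": 0, "fingers": 1},
    {"dx": 0.297, "dy": -0.2025, "dz": 0, "rx": 0, "ry": 0, "rz": 0, "fingers": 1},
    {"dx": 0.33, "dy": -0.225, "dz": 0, "rx": 0, "ry": 0, "rz": 0, "fingers": 1},
    {"dx": 0.33, "dy": -0.225, "dz": 0, "rx": 0, "ry": 0, "rz": 0, "fingers": 1},
    {"dx": 0.33, "dy": -0.225, "dz": 0, "rx": 0, "ry": 0, "rz": 0, "fingers": 1},
  ],
)

```text
clock: 3.43
tcp_pos: [488.2, 312.9, 231.2]
tool_rot: [0.702, 0.078, 0.704, -0.077]
contact_force: [-0.1, 0.2, 0.2]
opening: 85.4
```

Run:
```python
from h import *
d=grab('wrist','w2.png')
print(ctrl.state()['tcp_pos'],ctrl.state()['clock'],d['pose'].round(3).tolist())
for r in ctrl.search_frame('flask','wrist')[:2]: print(round(r['conf'],2),towld(d,r['position']).round(0))
print(proj(d,[511,315,125]),proj(d,[511,315,12]))
```

```text
[486.92056874 313.96250861 231.12583898] 3.4833 [[0.217, -0.927, -0.306, 409.178], [0.976, 0.207, 0.067, 328.956], [0.001, -0.313, 0.95, 374.036], [0.0, 0.0, 0.0, 1.0]]
0.76 [500. 317.  68.]
[331.09734231 219.73789516] [328.11173199 181.97875523]
```

View pics/w2.png

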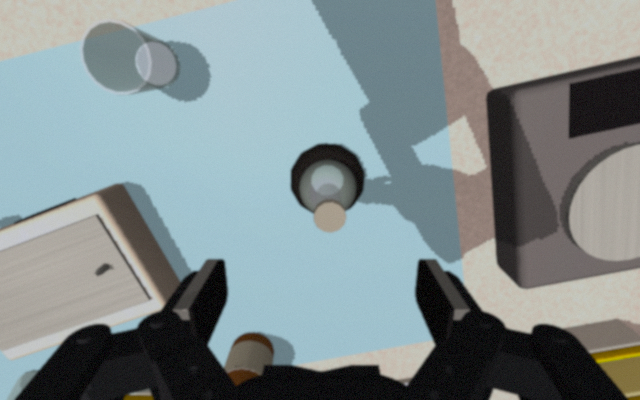

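Run:
```python
from h import *
P=np.array([[0.217,-0.927,-0.306,409.178],[0.976,0.207,0.067,328.956],[0.001,-0.313,0.95,374.036],[0,0,0,1]])
d=dict(img=np.zeros((400,640)),vertical_fov=62.528831872931626,cx=321.017,cy=196.105,pose=P)
print(ray_plane(d,330,217,125),ray_plane(d,328,179.5,12))
a=cv2.imread('pics/w2.png');cv2.imwrite('pics/w2c.png',cv2.resize(a[130:290,80:370],None,fx=2.7,fy=2.7,interpolation=cv2.INTER_CUBIC))
```

```text
[508.43704048 314.62765789 125.        ] [508.09593382 315.50741339  12.        ]
```

View pics/w2c.png

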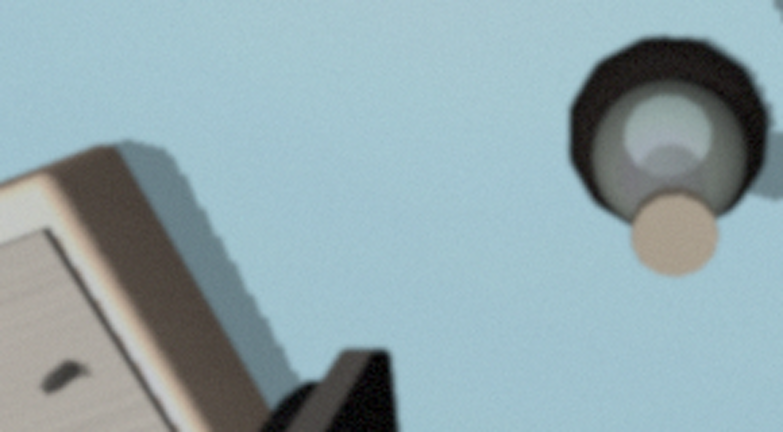

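send_rows(
  moves=[
    {"dx": 0.005, "dy": -0.027, "dz": 0, "rx": 0, "ry": 0, "rz": -0.12, "fingers": 1},
    {"dx": 0.01, "dy": -0.054, "dz": 0, "rx": 0, "ry": 0, "rz": -0.24, "fingers": 1},
    {"dx": 0.015, "dy": -0.08, "dz": 0, "rx": 0, "ry": 0, "rz": -0.36, "fingers": 1},
    {"dx": 0.02, "dy": -0.107, "dz": 0, "rx": 0, "ry": 0, "rz": -0.48, "fingers": 1},
    {"dx": 0.025, "dy": -0.134, "dz": 0, "rx": 0, "ry": 0, "rz": -0.6, "fingers": 1},
    {"dx": 0.03, "dy": -0.16, "dz": 0, "rx": 0, "ry": 0, "rz": -0.72, "fingers": 1},
    {"dx": 0.035, "dy": -0.187, "dz": 0, "rx": 0, "ry": 0, "rz": -0.84, "fingers": 1},
    {"dx": 0.04, "dy": -0.213, "dz": 0, "rx": 0, "ry": 0, "rz": -0.96, "fingers": 1},
    {"dx": 0.045, "dy": -0.24, "dz": 0, "rx": 0, "ry": 0, "rz": -1.08, "fingers": 1},
    {"dx": 0.05, "dy": -0.267, "dz": 0, "rx": 0, "ry": 0, "rz": -1.2, "fingers": 1},
    {"dx": 0.057, "dy": -0.295, "dz": 0, "rx": 0, "ry": 0, "rz": -1.32, "fingers": 1},
    {"dx": 0.064, "dy": -0.324, "dz": 0, "rx": 0, "ry": 0, "rz": -1.44, "fingers": 1},
    {"dx": 0.064, "dy": -0.324, "dz": 0, "rx": 0, "ry": 0, "rz": -1.476, "fingers": 1},
    {"dx": 0.064, "dy": -0.324, "dz": 0, "rx": 0, "ry": 0, "rz": -1.476, "fingers": 1},
  ],
)

```text
clock: 4.7
tcp_pos: [549.9, -9.2, 231.2]
tool_rot: [0.468, 0.531, 0.469, -0.528]
contact_force: [-0.2, -0.1, -0.9]
opening: 85.4
```

Run:
```python
from h import *
import pickle
d=grab('wrist','w3.png');pickle.dump(d,open('w3.pkl','wb'))
print(ctrl.state()['tcp_pos'],ctrl.state()['clock'])
for p in [[562,-90,60],[541,66,60],[562,-90,78],[541,66,78]]: print(proj(d,p))
a=d['img'];cv2.imwrite('pics/w3b.png',cv2.resize(a[40:300,180:460],None,fx=2.3,fy=2.3,interpolation=cv2.INTER_CUBIC))
```

```text
[549.71086173  -8.29905824 231.14309532] 4.75
[341.35577062 245.18910836]
[300.85700694  94.28777509]
[342.43588489 253.33386969]
[299.67314188  94.69106584]
```

View pics/w3.png

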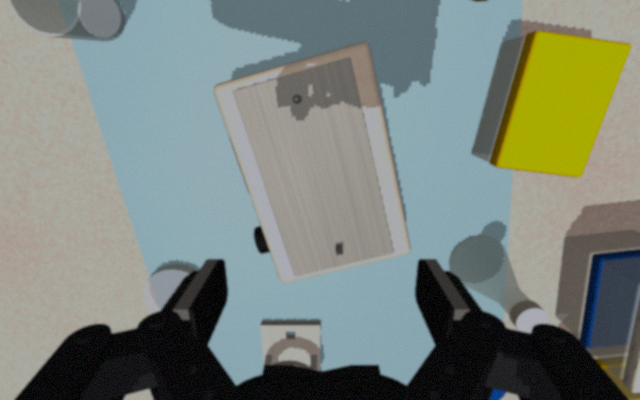

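View pics/w3b.png

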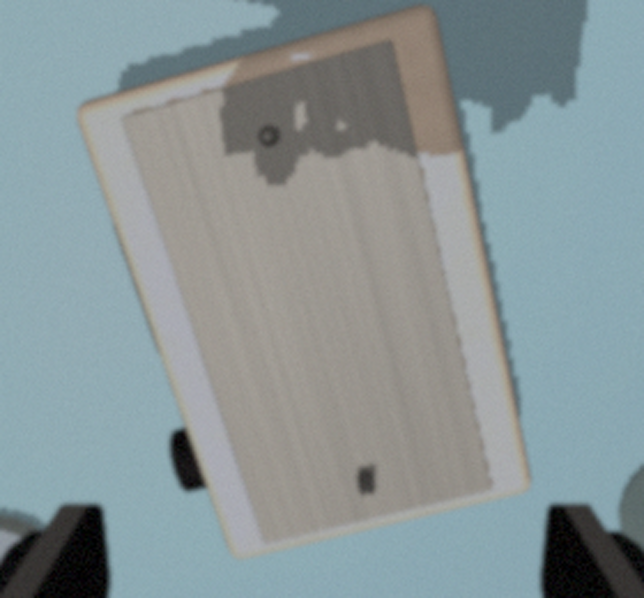

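Run:
```python
from h import *
import pickle
d=pickle.load(open('w3.pkl','rb'))
g=lambda p:(180+p[0]/2.3,40+p[1]/2.3)
pb=ray_plane(d,*g((268,135)),69);pa=ray_plane(d,*g((366,480)),69)
print(pa,pb,(pa+pb)/2,np.linalg.norm(pa-pb),np.degrees(np.arctan2(*(pb-pa)[1::-1]))-90)
c=[ray_plane(d,*g(p),60) for p in [(82,105),(433,6),(530,487),(240,556)]]
print(np.array(c).round(1),np.mean(c,0)); 
for i in range(4):
    v=c[(i+1)%4]-c[i];print(np.linalg.norm(v),np.degrees(np.arctan2(v[1],v[0])))
```

```text
[559.24205402 -89.12481478  69.        ] [537.17740897  62.86493586  69.        ] [548.20973149 -13.12993946  69.        ] 153.58298363475222 8.260034862173796
[[ 465.6   82.8   60. ]
 [ 605.3  101.4   60. ]
 [ 634.1 -106.7   60. ]
 [ 495.3 -126.5   60. ]] [550.09603782 -12.25552728  60.        ]
140.9180767223433 7.6078533724004895
210.10313960916514 -82.10877463577755
140.2420717280665 -171.8674812100658
211.39177389506668 98.07432050394515
```

send_rows(
  moves=[
    {"dx": -0.0098, "dy": -0.038, "dz": 0, "rx": 0, "ry": 0, "rz": 0, "fingers": 1},
    {"dx": -0.02, "dy": -0.076, "dz": 0, "rx": 0, "ry": 0, "rz": 0, "fingers": 1},
    {"dx": -0.03, "dy": -0.114, "dz": 0, "rx": 0, "ry": 0, "rz": 0, "fingers": 1},
    {"dx": -0.039, "dy": -0.152, "dz": 0, "rx": 0, "ry": 0, "rz": 0, "fingers": 1},
    {"dx": -0.049, "dy": -0.19, "dz": 0, "rx": 0, "ry": 0, "rz": 0, "fingers": 1},
    {"dx": -0.059, "dy": -0.228, "dz": 0, "rx": 0, "ry": 0, "rz": 0, "fingers": 1},
    {"dx": -0.069, "dy": -0.266, "dz": 0, "rx": 0, "ry": 0, "rz": 0, "fingers": 1},
    {"dx": -0.078, "dy": -0.302, "dz": 0, "rx": 0, "ry": 0, "rz": 0, "fingers": 1},
    {"dx": -0.078, "dy": -0.302, "dz": 0, "rx": 0, "ry": 0, "rz": 0, "fingers": 1},
    {"dx": -0.078, "dy": -0.302, "dz": 0, "rx": 0, "ry": 0, "rz": 0, "fingers": 1},
  ],
)

```text
clock: 5.58
tcp_pos: [471.7, -310.2, 231.1]
tool_rot: [0.469, 0.53, 0.47, -0.527]
contact_force: [0.1, 0.9, 0.4]
opening: 85.6
```

Run:
```python
from h import *
import pickle
d=grab('wrist','w4.png');pickle.dump(d,open('w4.pkl','wb'))
print(ctrl.state()['tcp_pos'],ctrl.state()['clock'])
a=d['img'];cv2.imwrite('pics/w4b.png',cv2.resize(a[60:320,180:460],None,fx=2.3,fy=2.3,interpolation=cv2.INTER_CUBIC))
```

```text
[ 472.0267056  -308.94948246  230.98487047] 5.6333
```

View pics/w4b.png

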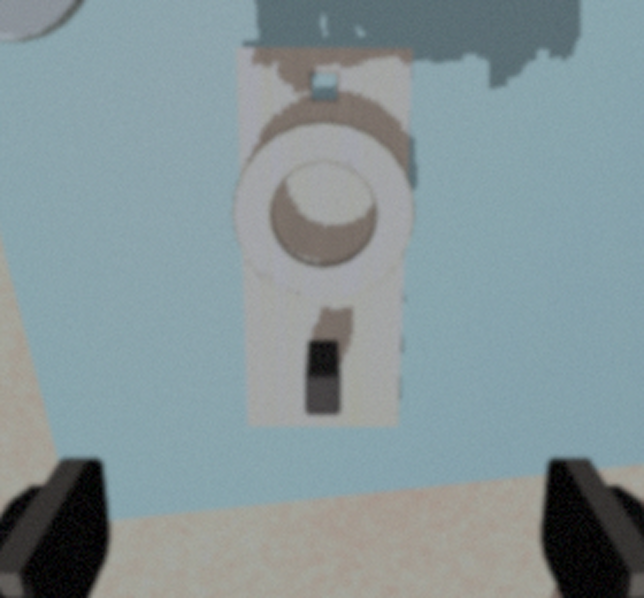

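Run:
```python
from h import *
import pickle
d=pickle.load(open('w4.pkl','rb'))
g=lambda p,z:ray_plane(d,180+p[0]/2.3,60+p[1]/2.3,z)
hp=g((324,85),10);gr=g((323,394),60);ri=g((323,211),46)
c=np.array([g(p,10) for p in [(237,48),(412,47),(399,427),(248,427)]])
print(hp,gr,ri);print(c.round(1),c.mean(0))
for i in range(4):
    v=c[(i+1)%4]-c[i];print(np.linalg.norm(v),np.degrees(np.arctan2(v[1],v[0])))
v=hp-gr;print(np.hypot(*v[:2]),np.degrees(np.arctan2(v[1],v[0]))-90)
```

```text
[ 480.12875509 -240.58568899   10.        ] [ 463.96997939 -372.17901792   60.        ] [ 473.54682134 -291.94341827   46.        ]
[[ 442.8 -220.    10. ]
 [ 521.7 -228.9   10. ]
 [ 499.2 -418.4   10. ]
 [ 419.4 -408.9   10. ]] [ 470.77482601 -319.0272737    10.        ]
79.37187597843781 -6.468715444876203
190.81763126767325 -96.78787511623169
80.33604410877109 173.18461914505212
190.33938311915523 82.9215227727627
132.5817116054731 -7.000491810983931
```

send_rows(
  moves=[
    {"dx": -0.004, "dy": -0.032, "dz": 0, "rx": 0, "ry": 0, "rz": 0, "fingers": 1},
    {"dx": -0.008, "dy": -0.0635, "dz": 0, "rx": 0, "ry": 0, "rz": 0, "fingers": 1},
    {"dx": -0.008, "dy": -0.0635, "dz": -0.03, "rx": 0, "ry": 0, "rz": 0, "fingers": 1},
    {"dx": -0.008, "dy": -0.0635, "dz": -0.065, "rx": 0, "ry": 0, "rz": 0, "fingers": 1},
    {"dx": -0.008, "dy": -0.0635, "dz": -0.1, "rx": 0, "ry": 0, "rz": 0, "fingers": 1},
    {"dx": -0.008, "dy": -0.0635, "dz": -0.13, "rx": 0, "ry": 0, "rz": 0, "fingers": 1},
    {"dx": -0.008, "dy": -0.0635, "dz": -0.155, "rx": 0, "ry": 0, "rz": 0, "fingers": 1},
    {"dx": -0.008, "dy": -0.0635, "dz": -0.175, "rx": 0, "ry": 0, "rz": 0, "fingers": 1},
    {"dx": -0.008, "dy": -0.0635, "dz": -0.19, "rx": 0, "ry": 0, "rz": 0, "fingers": 1},
    {"dx": -0.008, "dy": -0.0635, "dz": -0.2, "rx": 0, "ry": 0, "rz": 0, "fingers": 1},
    {"dx": -0.008, "dy": -0.0635, "dz": -0.205, "rx": 0, "ry": 0, "rz": 0, "fingers": 1},
    {"dx": -0.008, "dy": -0.0635, "dz": -0.205, "rx": 0, "ry": 0, "rz": 0, "fingers": 1},
  ],
)

```text
clock: 6.63
tcp_pos: [464.4, -370.6, 25.3]
tool_rot: [0.469, 0.53, 0.472, -0.526]
contact_force: [0.0, 0.0, -0.0]
opening: 85.3
```

Run:
```python
from h import *
d=grab('wrist','w5.png')
s=ctrl.state();print(s['tcp_pos'],s['contact_force'],s['tool_rot'],s['clock'])
```

```text
[ 464.72465585 -371.48665309   26.26459   ] [-0.26385409 -0.3266478  -0.60638566] [ 0.469267    0.52977726  0.47105305 -0.52652974] 6.6833
```

View pics/w5.png

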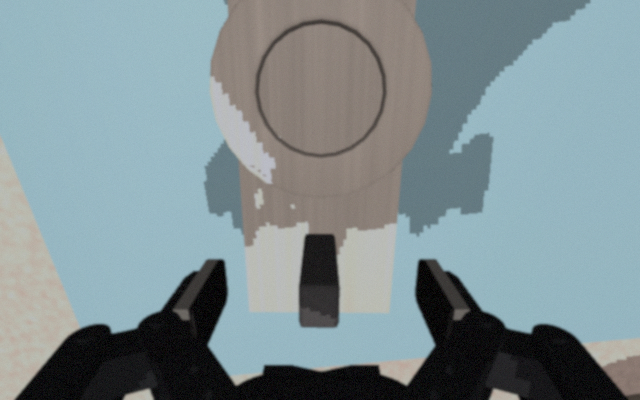

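send_rows(
  moves=[
    {"dx": 0, "dy": -0.0015, "dz": 0, "rx": 0, "ry": 0, "rz": 0, "fingers": 0.5},
    {"dx": 0, "dy": -0.0015, "dz": 0, "rx": 0, "ry": 0, "rz": 0, "fingers": 0.0},
    {"dx": 0, "dy": -0.0015, "dz": 0, "rx": 0, "ry": 0, "rz": 0, "fingers": 0.0},
    {"dx": 0, "dy": -0.0015, "dz": 0, "rx": 0, "ry": 0, "rz": 0, "fingers": 0.0},
    {"dx": 0, "dy": -0.0015, "dz": 0, "rx": 0, "ry": 0, "rz": 0, "fingers": 0.0},
    {"dx": 0, "dy": -0.0015, "dz": 0, "rx": 0, "ry": 0, "rz": 0, "fingers": 0.0},
    {"dx": 0, "dy": -0.0015, "dz": 0, "rx": 0, "ry": 0, "rz": 0, "fingers": 0.0},
    {"dx": 0, "dy": -0.0015, "dz": 0, "rx": 0, "ry": 0, "rz": 0, "fingers": 0.0},
    {"dx": 0, "dy": -0.0015, "dz": 0, "rx": 0, "ry": 0, "rz": 0, "fingers": 0.0},
    {"dx": 0, "dy": -0.0015, "dz": 0, "rx": 0, "ry": 0, "rz": 0, "fingers": 0.0},
  ],
)

```text
clock: 7.52
tcp_pos: [464.7, -373.4, 26.8]
tool_rot: [0.469, 0.53, 0.471, -0.527]
contact_force: [-1.6, 0.8, 6.1]
opening: 15.2
```

Run:
```python
from h import *
s=ctrl.state();print(s['tcp_pos'],s['contact_force'],s['ft_torque'],s['tool_rot'],s['opening'],s['clock'])
```

```text
[ 464.70973911 -373.3955663    26.76380462] [-1.63645222  0.7523697   6.07570763] [0.05859495 0.43379517 0.08820679] [ 0.46943611  0.52964819  0.47088792 -0.52665652] 15.174680875604716 7.5167
```

send_rows(
  moves=[
    {"dx": 0, "dy": 0, "dz": 0.005, "rx": 0, "ry": 0, "rz": 0, "fingers": 0.0},
    {"dx": 0, "dy": 0, "dz": 0.015, "rx": 0, "ry": 0, "rz": 0, "fingers": 0.0},
    {"dx": 0, "dy": 0, "dz": 0.03, "rx": 0, "ry": 0, "rz": 0, "fingers": 0.0},
    {"dx": 0, "dy": 0, "dz": 0.05, "rx": 0, "ry": 0, "rz": 0, "fingers": 0.0},
    {"dx": 0, "dy": 0, "dz": 0.075, "rx": 0, "ry": 0, "rz": 0, "fingers": 0.0},
    {"dx": 0, "dy": 0, "dz": 0.1, "rx": 0, "ry": 0, "rz": 0, "fingers": 0.0},
    {"dx": 0, "dy": 0, "dz": 0.115, "rx": 0, "ry": 0, "rz": 0, "fingers": 0.0},
    {"dx": 0, "dy": 0, "dz": 0.12, "rx": 0, "ry": 0, "rz": 0, "fingers": 0.0},
    {"dx": 0, "dy": 0, "dz": 0.12, "rx": 0, "ry": 0, "rz": 0, "fingers": 0.0},
    {"dx": 0, "dy": 0, "dz": 0.12, "rx": 0, "ry": 0, "rz": 0, "fingers": 0.0},
  ],
)

```text
clock: 8.35
tcp_pos: [464.2, -372.7, 145.8]
tool_rot: [0.469, 0.53, 0.471, -0.527]
contact_force: [-0.0, -0.1, -4.9]
opening: 15.4
```

Run:
```python
from h import *
import pickle
s=ctrl.state();print(s['tcp_pos'],s['contact_force'],s['ft_torque'],s['tool_rot'],s['opening'],s['clock'])
d=grab('wrist','w6.png');pickle.dump(d,open('w6.pkl','wb'))
e=grab('scene');f=grab('side')
o=np.hstack([cv2.resize(x[a:a+110,b:b+130],None,fx=3,fy=3,interpolation=cv2.INTER_CUBIC) for x,a,b in [(e['img'],140,110),(f['img'],240,320)]])
cv2.imwrite('pics/l6.png',o)
```

```text
[ 464.23555168 -372.74273171  145.84082803] [-0.01784081 -0.07567257 -4.85818549] [-0.21803613  0.06791342 -0.00173584] [ 0.46893309  0.52966838  0.47140429 -0.5266224 ] 15.404890853814292 8.35
```

View pics/w6.png

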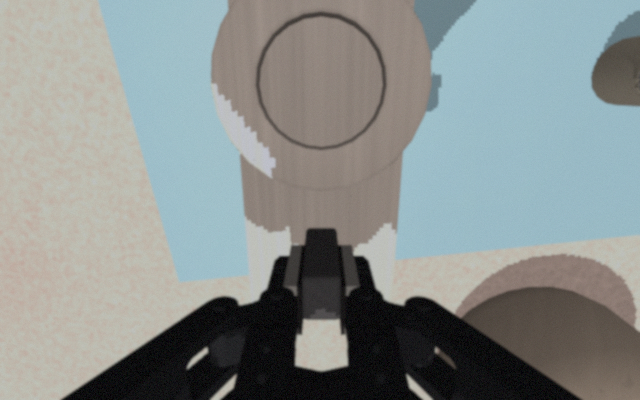

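View pics/l6.png

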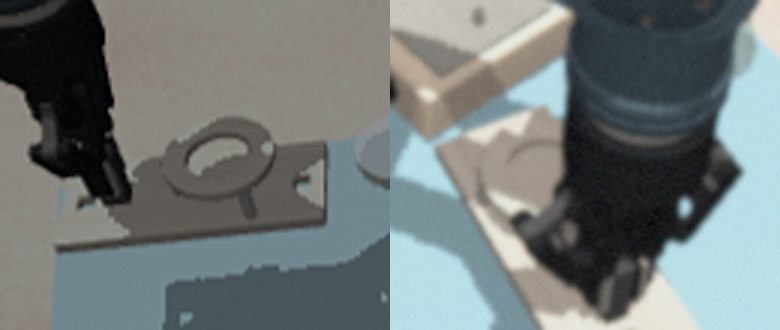

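Run:
```python
from h import *
import pickle
from scipy.spatial.transform import Rotation as R
d=pickle.load(open('w6.pkl','rb'))
tcp=np.array([464.24,-372.74,145.84])
q=[0.46893309,0.52966838,0.47140429,-0.5266224]
M=R.from_quat([q[1],q[2],q[3],q[0]]).as_matrix();print(M.round(4))
yaw=np.arctan2(M[1,1],M[0,1]);print(np.degrees(yaw))
for z in (162,164,166):
    r=ray_plane(d,321.5,80.5,z);e=r-tcp
    print(z,r, 'along y',-np.sin(yaw)*e[0]+np.cos(yaw)*e[1],'x',np.cos(yaw)*e[0]+np.sin(yaw)*e[1])
for z in (130,125,):
  for uv in [(248,215),(399,215)]: print(ray_plane(d,*uv,z))
```

```text
[[ 9.000e-04  9.933e-01 -1.158e-01]
 [ 5.500e-03 -1.158e-01 -9.933e-01]
 [-1.000e+00  3.000e-04 -5.500e-03]]
-6.647433889953154
162 [ 473.84967565 -291.58122222  162.        ] along y 81.72558060373775 x 0.15017271069042692
164 [ 473.84157224 -291.62302826  164.        ] along y 81.68311756797364 x 0.14696322497593428
166 [ 473.83346884 -291.6648343   166.        ] along y 81.6406545322095 x 0.14375373926138302
[ 428.70155118 -351.77465121  130.        ]
[ 506.29341473 -360.75304589  130.        ]
[ 427.29709096 -353.58524101  125.        ]
[ 507.33047405 -362.84615148  125.        ]
```

send_rows(
  moves=[
    {"dx": 0.0046, "dy": 0.0152, "dz": 0, "rx": 0, "ry": 0, "rz": 0.013, "fingers": 0.0},
    {"dx": 0.0139, "dy": 0.0457, "dz": 0, "rx": 0, "ry": 0, "rz": 0.039, "fingers": 0.0},
    {"dx": 0.0232, "dy": 0.0762, "dz": 0, "rx": 0, "ry": 0, "rz": 0.064, "fingers": 0.0},
    {"dx": 0.0324, "dy": 0.1067, "dz": 0, "rx": 0, "ry": 0, "rz": 0.09, "fingers": 0.0},
    {"dx": 0.0417, "dy": 0.1372, "dz": 0, "rx": 0, "ry": 0, "rz": 0.116, "fingers": 0.0},
    {"dx": 0.0509, "dy": 0.1676, "dz": 0, "rx": 0, "ry": 0, "rz": 0.142, "fingers": 0.0},
    {"dx": 0.0602, "dy": 0.1981, "dz": 0, "rx": 0, "ry": 0, "rz": 0.167, "fingers": 0.0},
    {"dx": 0.0695, "dy": 0.2286, "dz": 0, "rx": 0, "ry": 0, "rz": 0.193, "fingers": 0.0},
    {"dx": 0.0787, "dy": 0.2591, "dz": 0, "rx": 0, "ry": 0, "rz": 0.219, "fingers": 0.0},
    {"dx": 0.088, "dy": 0.2896, "dz": 0, "rx": 0, "ry": 0, "rz": 0.245, "fingers": 0.0},
    {"dx": 0.0926, "dy": 0.3048, "dz": 0, "rx": 0, "ry": 0, "rz": 0.2575, "fingers": 0.0},
    {"dx": 0.0926, "dy": 0.3048, "dz": -0.015, "rx": 0, "ry": 0, "rz": 0.2575, "fingers": 0.0},
    {"dx": 0.0926, "dy": 0.3048, "dz": -0.028, "rx": 0, "ry": 0, "rz": 0.2575, "fingers": 0.0},
    {"dx": 0.0926, "dy": 0.3048, "dz": -0.028, "rx": 0, "ry": 0, "rz": 0.2575, "fingers": 0.0},
    {"dx": 0.0926, "dy": 0.3048, "dz": -0.028, "rx": 0, "ry": 0, "rz": 0.2575, "fingers": 0.0},
  ],
)

```text
clock: 9.75
tcp_pos: [555.1, -66.7, 115.3]
tool_rot: [0.531, 0.464, 0.538, -0.462]
contact_force: [-0.3, 0.1, -4.9]
opening: 15.3
```

```bash
cat > look.py <<'E'
from h import *
import pickle,sys
from scipy.spatial.transform import Rotation as R
n=sys.argv[1]
s=ctrl.state();q=s['tool_rot'];M=R.from_quat([q[1],q[2],q[3],q[0]]).as_matrix()
print(s['tcp_pos'].round(2),s['contact_force'].round(2),s['ft_torque'].round(2),'yaw',np.degrees(np.arctan2(M[1,1],M[0,1])).round(2),'x',M[:,0].round(4),round(s['opening'],2),s['clock'])
e=grab('scene');f=grab('side')
pickle.dump((e,f,s),open(n+'.pkl','wb'))
o=np.hstack([cv2.resize(x[a:a+120,b:b+130],None,fx=3,fy=3,interpolation=cv2.INTER_CUBIC) for x,a,b in [(e['img'],150,250),(f['img'],160,260)]])
cv2.imwrite(f'pics/{n}.png',o)
E
python3 look.py l7
```

```text
[555.09 -66.65 115.26] [-0.35  0.11 -4.85] [-0.24 -0.06 -0.03] yaw 8.13 x [-0.0058  0.0081 -1.    ] 15.25 9.75
```

View pics/l7.png

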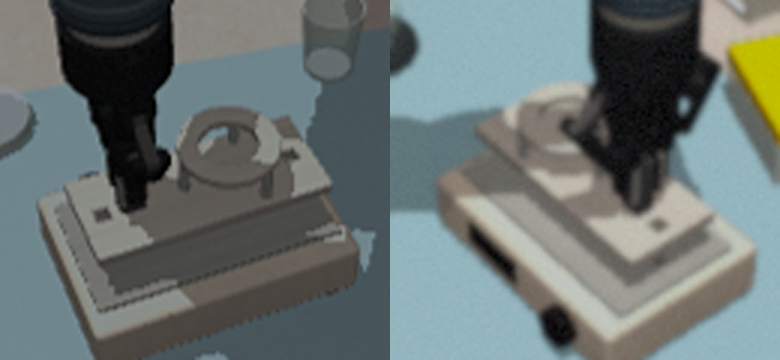

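Run:
```python
from h import *
import pickle
e,f,s=pickle.load(open('l7.pkl','rb'))
c=lambda x,a,b:cv2.resize(x['img'][a:a+34,b:b+44],None,fx=9,fy=9,interpolation=cv2.INTER_CUBIC)
cv2.imwrite('pics/z7.png',np.vstack([np.hstack([c(e,205,265),c(e,185,325)]),np.hstack([c(f,218,328),c(f,218,328)])]))
```

```text
(no output)
```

View pics/z7.png

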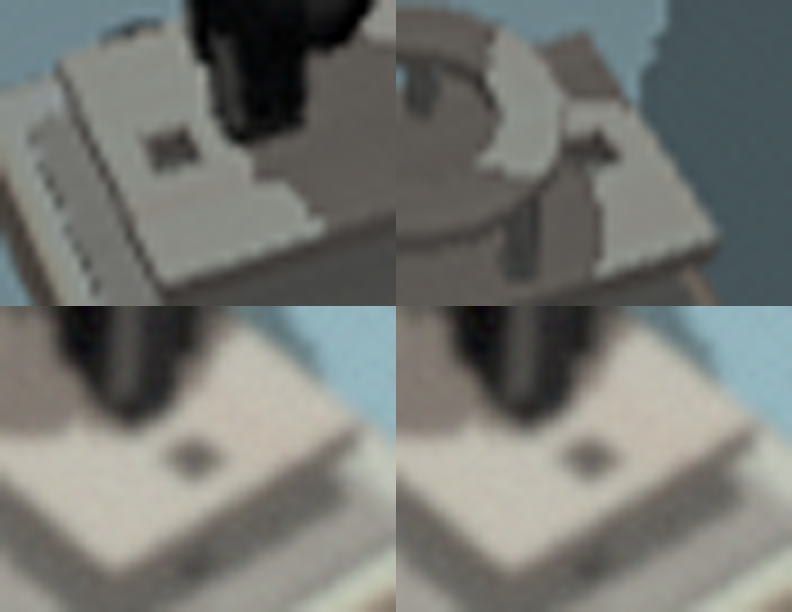

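Run:
```python
from h import *
import pickle
e,f,s=pickle.load(open('l7.pkl','rb'))
for zz in (97.5,98.5):
    print(ray_plane(e,284,221.6,zz)-[562.5,-87.8,0],ray_plane(e,347.2,201.3,zz)-[541.3,66.3,0],ray_plane(f,349.4,234.9,zz)-[560,-94.4,0])
print(ray_plane(e,347.2,201.3,95)-[541.3,66.3,0])
print(ctrl.state()['tcp_pos'])
```

```text
[-3.59960083  1.84794917 97.5       ] [-5.88443737  3.98437708 97.5       ] [ 1.47922309  4.45658843 97.5       ]
[-2.76056353  1.7399022  98.5       ] [-5.01243828  3.65704684 98.5       ] [ 0.92018976  3.64248342 98.5       ]
[-8.06443509  4.80270268 95.        ]
[556.53606803 -67.63026049 117.01182834]
```

send_rows(
  moves=[
    {"dx": 0.001, "dy": -0.002, "dz": -0.003, "rx": 0, "ry": 0, "rz": -0.005, "fingers": 0.0},
    {"dx": 0.001, "dy": -0.002, "dz": -0.008, "rx": 0, "ry": 0, "rz": -0.005, "fingers": 0.0},
    {"dx": 0.001, "dy": -0.002, "dz": -0.008, "rx": 0, "ry": 0, "rz": -0.005, "fingers": 0.0},
    {"dx": 0.001, "dy": -0.002, "dz": -0.008, "rx": 0, "ry": 0, "rz": -0.005, "fingers": 0.0},
  ],
)

```text
clock: 10.18
tcp_pos: [557.2, -69.8, 108.8]
tool_rot: [0.53, 0.466, 0.535, -0.464]
contact_force: [0.7, 0.1, -4.9]
opening: 15.0
```

```bash
python3 look.py l8
python3 - <<'E'
from h import *
import pickle
e,f,s=pickle.load(open('l8.pkl','rb'))
c=lambda x,a,b:cv2.resize(x['img'][a:a+34,b:b+44],None,fx=9,fy=9,interpolation=cv2.INTER_CUBIC)
cv2.imwrite('pics/z8.png',np.vstack([np.hstack([c(e,205,265),c(e,185,325)]),np.hstack([c(f,218,328),c(f,218,328)])]))
E
```

```text
[557.25 -69.77 108.76] [ 0.66  0.11 -4.95] [-0.17 -0.01 -0.  ] yaw 7.78 x [-0.0028  0.0071 -1.    ] 15.05 10.1833
```

View pics/z8.png

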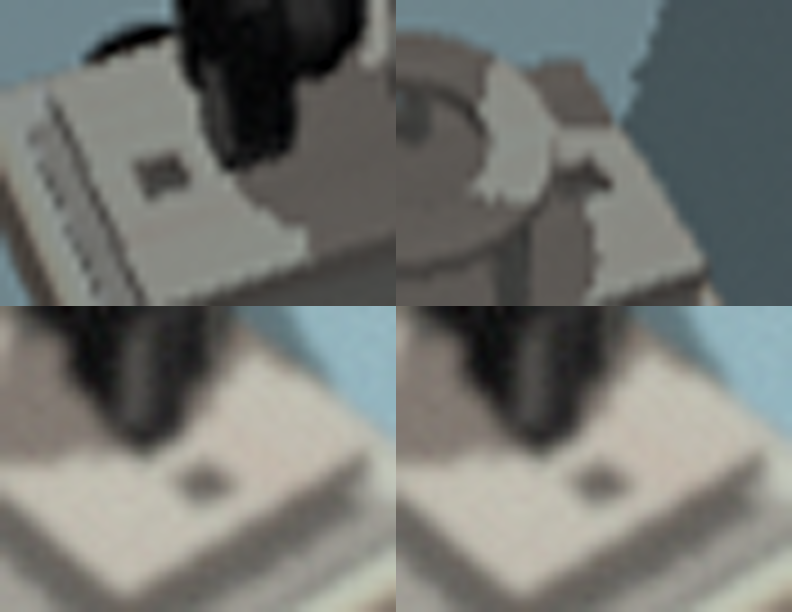

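Run:
```python
from h import *
import pickle
e,f,s=pickle.load(open('l8.pkl','rb'))
for zz in (91,92,94):
    print((ray_plane(e,283,224.3,zz)-[562.5,-87.8,0]).round(1),(ray_plane(e,346.3,204.1,zz)-[541.3,66.3,0]).round(1),(ray_plane(f,350.6,237.8,zz)-[560,-94.4,0]).round(1))
```

```text
[-1.8 -1.2 91. ] [-3.5  1.4 91. ] [ 2.5  0.9 91. ]
[-1.  -1.3 92. ] [-2.6  1.  92. ] [ 1.9  0.1 92. ]
[ 0.7 -1.5 94. ] [-0.9  0.4 94. ] [ 0.8 -1.5 94. ]
```

send_rows(
  moves=[
    {"dx": 0, "dy": 0, "dz": -0.003, "rx": 0, "ry": 0, "rz": 0, "fingers": 0.0},
    {"dx": 0, "dy": 0, "dz": -0.006, "rx": 0, "ry": 0, "rz": 0, "fingers": 0.0},
    {"dx": 0, "dy": 0, "dz": -0.009, "rx": 0, "ry": 0, "rz": 0, "fingers": 0.0},
    {"dx": 0, "dy": 0, "dz": -0.012, "rx": 0, "ry": 0, "rz": 0, "fingers": 0.0},
    {"dx": 0, "dy": 0, "dz": -0.012, "rx": 0, "ry": 0, "rz": 0, "fingers": 0.0},
  ],
)

```text
clock: 10.7
tcp_pos: [556.9, -69.5, 96.1]
tool_rot: [0.53, 0.466, 0.535, -0.464]
contact_force: [0.4, 0.3, -6.0]
opening: 15.4
```

```bash
python3 look.py l9
python3 - <<'E'
from h import *
import pickle
e,f,s=pickle.load(open('l9.pkl','rb'))
c=lambda x,a,b:cv2.resize(x['img'][a:a+34,b:b+44],None,fx=9,fy=9,interpolation=cv2.INTER_CUBIC)
cv2.imwrite('pics/z9.png',np.vstack([np.hstack([c(e,208,265),c(e,190,325)]),np.hstack([c(f,222,328),c(f,150,290)])]))
E
```

```text
[556.93 -69.53  96.1 ] [ 0.39  0.28 -6.03] [-0.19  0.01 -0.01] yaw 7.79 x [-0.0036  0.0073 -1.    ] 15.35 10.7
```

View pics/z9.png

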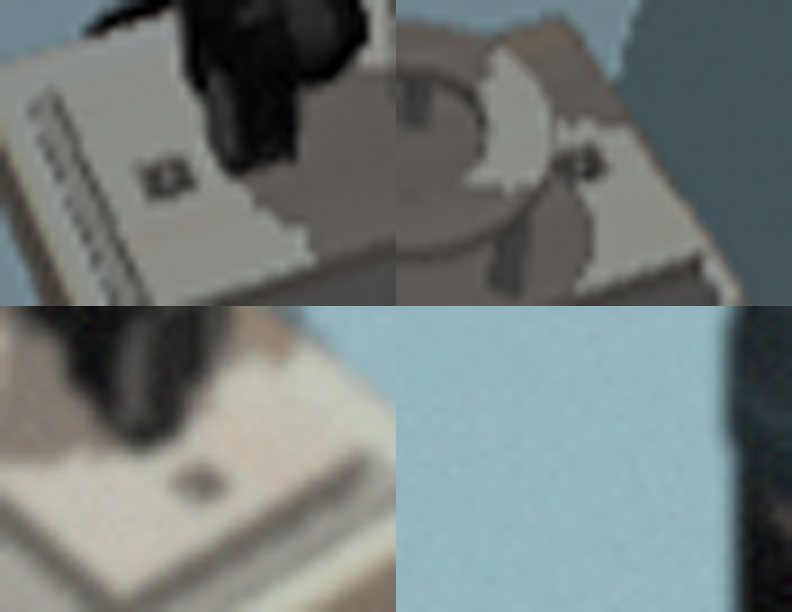

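send_rows(
  moves=[
    {"dx": 0, "dy": 0, "dz": -0.003, "rx": 0, "ry": 0, "rz": 0, "fingers": 0.0},
    {"dx": 0, "dy": 0, "dz": -0.006, "rx": 0, "ry": 0, "rz": 0, "fingers": 0.0},
    {"dx": 0, "dy": 0, "dz": -0.008, "rx": 0, "ry": 0, "rz": 0, "fingers": 0.0},
    {"dx": 0, "dy": 0, "dz": -0.0095, "rx": 0, "ry": 0, "rz": 0, "fingers": 0.0},
    {"dx": 0, "dy": 0, "dz": -0.0095, "rx": 0, "ry": 0, "rz": 0, "fingers": 0.0},
  ],
)

```text
clock: 11.22
tcp_pos: [557.2, -69.6, 87.0]
tool_rot: [0.53, 0.466, 0.535, -0.464]
contact_force: [0.6, -0.2, -5.4]
opening: 15.2
```

```bash
python3 look.py l10
```

```text
[557.23 -69.63  87.04] [ 0.63 -0.25 -5.37] [-0.2  -0.03  0.03] yaw 7.79 x [-0.0031  0.0071 -1.    ] 15.19 11.2167
```

View pics/l10.png

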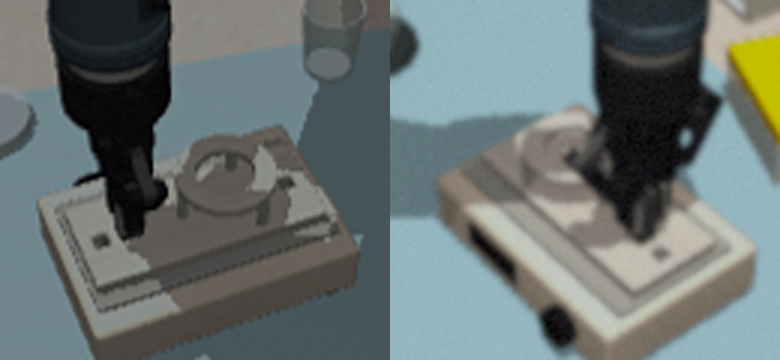

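send_rows(
  moves=[
    {"dx": 0, "dy": 0, "dz": -0.001, "rx": 0, "ry": 0, "rz": 0, "fingers": 0.0},
    {"dx": 0, "dy": 0, "dz": -0.002, "rx": 0, "ry": 0, "rz": 0, "fingers": 0.0},
    {"dx": 0, "dy": 0, "dz": -0.002, "rx": 0, "ry": 0, "rz": 0, "fingers": 0.0},
  ],
)

```text
clock: 11.57
tcp_pos: [557.6, -69.8, 86.7]
tool_rot: [0.531, 0.466, 0.535, -0.464]
contact_force: [-5.5, 1.4, 7.0]
opening: 14.8
```

send_rows(
  moves=[
    {"dx": 0, "dy": 0, "dz": 0, "rx": 0, "ry": 0, "rz": 0, "fingers": 0.5},
    {"dx": 0, "dy": 0, "dz": 0, "rx": 0, "ry": 0, "rz": 0, "fingers": 0.6},
    {"dx": 0, "dy": 0, "dz": 0, "rx": 0, "ry": 0, "rz": 0, "fingers": 0.8},
    {"dx": 0, "dy": 0, "dz": 0, "rx": 0, "ry": 0, "rz": 0, "fingers": 0.8},
    {"dx": 0, "dy": 0, "dz": 0.01, "rx": 0, "ry": 0, "rz": 0, "fingers": 0.8},
    {"dx": 0, "dy": 0, "dz": 0.035, "rx": 0, "ry": 0, "rz": 0, "fingers": 0.8},
    {"dx": 0, "dy": 0, "dz": 0.07, "rx": 0, "ry": 0, "rz": 0, "fingers": 0.8},
    {"dx": 0, "dy": -0.02, "dz": 0.1, "rx": 0, "ry": 0, "rz": 0, "fingers": 0.8},
    {"dx": 0, "dy": -0.02, "dz": 0.13, "rx": 0, "ry": 0, "rz": 0, "fingers": 0.8},
    {"dx": 0, "dy": -0.02, "dz": 0.145, "rx": 0, "ry": 0, "rz": 0, "fingers": 0.8},
    {"dx": 0, "dy": -0.02, "dz": 0.145, "rx": 0, "ry": 0, "rz": 0, "fingers": 0.8},
  ],
)

```text
clock: 12.48
tcp_pos: [560.0, -90.9, 237.4]
tool_rot: [0.533, 0.467, 0.532, -0.463]
contact_force: [0.8, -0.0, 0.2]
opening: 67.9
```

```bash
python3 look.py l11
python3 - <<'E'
from h import *
import pickle
d=grab('wrist');pickle.dump(d,open('w11.pkl','wb'))
a=d['img'];cv2.imwrite('pics/w11.png',cv2.resize(a[0:260,180:460],None,fx=2.3,fy=2.3,interpolation=cv2.INTER_CUBIC))
E
```

```text
[560.04 -90.92 237.44] [ 0.82 -0.01  0.22] [-0.04  0.    0.03] yaw 7.78 x [ 0.0059  0.0036 -1.    ] 67.89 12.4833
```

View pics/l11.png

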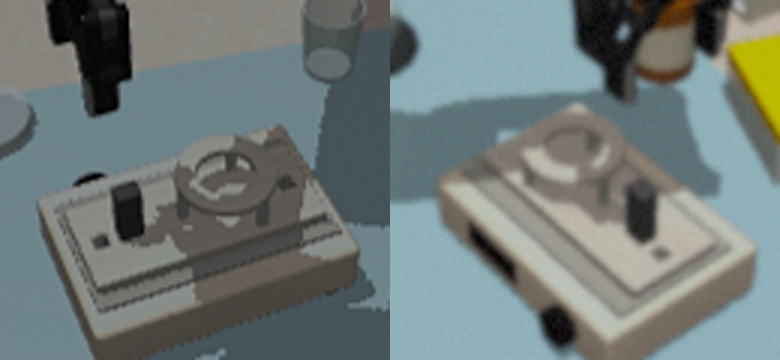

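View pics/w11.png

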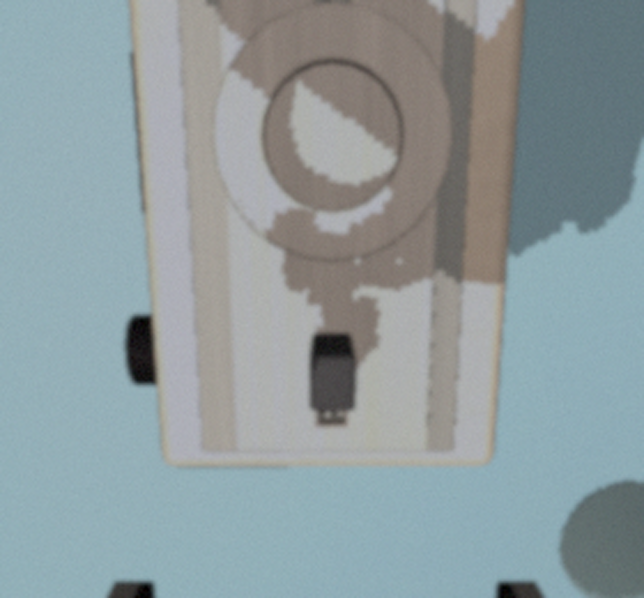

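Run:
```python
from h import *
import pickle
d=pickle.load(open('w11.pkl','rb'))
print(ray_plane(d,324.8,57,106), ray_plane(d,180+333/2.3,386/2.3,120),ctrl.state()['tcp_pos'])
e,f,s=pickle.load(open('l11.pkl','rb'))
c=lambda x,a,b:cv2.resize(x['img'][a:a+44,b:b+44],None,fx=8,fy=8,interpolation=cv2.INTER_CUBIC)
cv2.imwrite('pics/z11.png',np.hstack([c(e,192,300),c(f,200,295)]))
```

```text
[546.35866229  11.24876497 106.        ] [557.76456621 -70.4932449  120.        ] [557.04631116 -89.48628763 231.10654978]
```

View pics/z11.png

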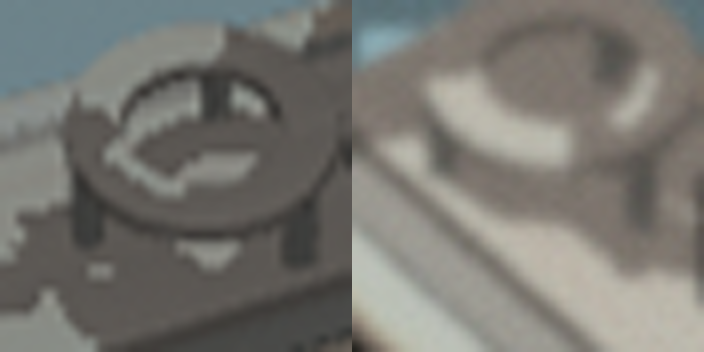

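send_rows(
  moves=[
    {"dx": -0.0024, "dy": 0.02, "dz": 0, "rx": 0, "ry": 0, "rz": 0, "fingers": 1},
    {"dx": -0.0072, "dy": 0.06, "dz": 0, "rx": 0, "ry": 0, "rz": 0, "fingers": 1},
    {"dx": -0.012, "dy": 0.1, "dz": 0, "rx": 0, "ry": 0, "rz": 0, "fingers": 1},
    {"dx": -0.0168, "dy": 0.14, "dz": 0, "rx": 0, "ry": 0, "rz": 0, "fingers": 1},
    {"dx": -0.0216, "dy": 0.18, "dz": 0, "rx": 0, "ry": 0, "rz": 0, "fingers": 1},
    {"dx": -0.0264, "dy": 0.22, "dz": 0, "rx": 0, "ry": 0, "rz": 0, "fingers": 1},
    {"dx": -0.0312, "dy": 0.26, "dz": 0, "rx": 0, "ry": 0, "rz": 0, "fingers": 1},
    {"dx": -0.036, "dy": 0.3, "dz": 0, "rx": 0, "ry": 0, "rz": 0, "fingers": 1},
    {"dx": -0.0408, "dy": 0.34, "dz": 0, "rx": 0, "ry": 0, "rz": 0, "fingers": 1},
    {"dx": -0.0456, "dy": 0.38, "dz": 0, "rx": 0, "ry": 0, "rz": 0, "fingers": 1},
    {"dx": -0.0485, "dy": 0.404, "dz": 0, "rx": 0, "ry": 0, "rz": 0, "fingers": 1},
    {"dx": -0.0485, "dy": 0.404, "dz": 0, "rx": 0, "ry": 0, "rz": 0, "fingers": 1},
    {"dx": -0.0485, "dy": 0.404, "dz": 0, "rx": 0, "ry": 0, "rz": 0, "fingers": 1},
  ],
)

```text
clock: 13.72
tcp_pos: [506.9, 315.4, 228.8]
tool_rot: [0.53, 0.464, 0.537, -0.464]
contact_force: [-0.4, 0.5, 0.0]
opening: 85.7
```

Run:
```python
from h import *
import pickle
d=grab('wrist');pickle.dump(d,open('w12.pkl','wb'));s=ctrl.state();print(s['tcp_pos'],s['tool_rot'])
print(proj(d,[508.5,314.7,125]),proj(d,[508.5,314.7,12]))
a=d['img'];cv2.imwrite('pics/w12.png',cv2.resize(a[100:340,180:460],None,fx=2.3,fy=2.3,interpolation=cv2.INTER_CUBIC))
```

```text
[507.44423291 314.30888954 229.14783719] [ 0.53016778  0.46439966  0.53620414 -0.46447841]
[324.14667121 195.29666313] [323.87326405 164.07630612]
```

View pics/w12.png

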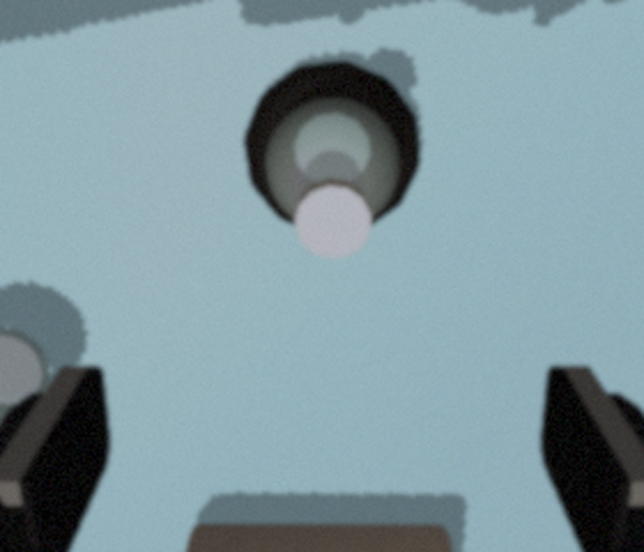

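send_rows(
  moves=[
    {"dx": 0.001, "dy": 0, "dz": -0.015, "rx": 0, "ry": 0, "rz": 0, "fingers": 1},
    {"dx": 0.001, "dy": 0, "dz": -0.045, "rx": 0, "ry": 0, "rz": 0, "fingers": 1},
    {"dx": 0.001, "dy": 0, "dz": -0.08, "rx": 0, "ry": 0, "rz": 0, "fingers": 1},
    {"dx": 0.001, "dy": 0, "dz": -0.11, "rx": 0, "ry": 0, "rz": 0, "fingers": 1},
    {"dx": 0.001, "dy": 0, "dz": -0.13, "rx": 0, "ry": 0, "rz": 0, "fingers": 1},
    {"dx": 0.001, "dy": 0, "dz": -0.141, "rx": 0, "ry": 0, "rz": 0, "fingers": 1},
    {"dx": 0.001, "dy": 0, "dz": -0.145, "rx": 0, "ry": 0, "rz": 0, "fingers": 1},
    {"dx": 0.001, "dy": 0, "dz": -0.145, "rx": 0, "ry": 0, "rz": 0, "fingers": 1},
    {"dx": 0.001, "dy": 0, "dz": -0.145, "rx": 0, "ry": 0, "rz": 0, "fingers": 1},
  ],
)

```text
clock: 14.52
tcp_pos: [509.5, 314.1, 85.4]
tool_rot: [0.53, 0.465, 0.536, -0.464]
contact_force: [1.6, -0.4, 0.0]
opening: 85.4
```

Run:
```python
from h import *
d=grab('wrist','w13.png');s=ctrl.state();print(s['tcp_pos'],s['tool_rot'],s['contact_force'])
```

```text
[509.79212611 314.40004229  85.86648632] [ 0.5305532   0.46538052  0.53560765 -0.46374424] [ 0.55061811 -0.23514031  0.93822174]
```

View pics/w13.png

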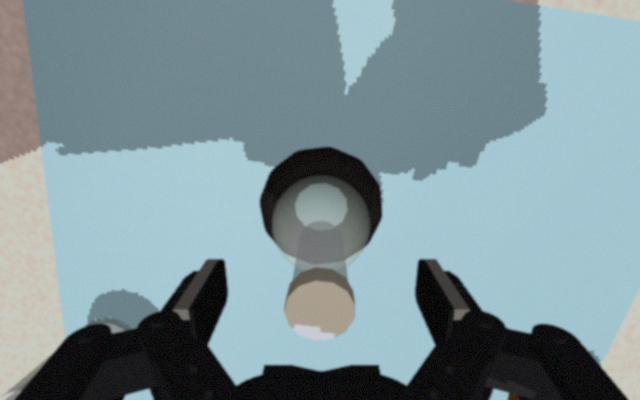

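send_rows(
  moves=[
    {"dx": -0.0005, "dy": 0, "dz": -0.002, "rx": 0, "ry": 0, "rz": 0, "fingers": 0.6},
    {"dx": -0.0005, "dy": 0, "dz": -0.002, "rx": 0, "ry": 0, "rz": 0, "fingers": 0.4},
    {"dx": -0.0005, "dy": 0, "dz": -0.002, "rx": 0, "ry": 0, "rz": 0, "fingers": 0.3},
    {"dx": -0.0005, "dy": 0, "dz": -0.002, "rx": 0, "ry": 0, "rz": 0, "fingers": 0.0},
    {"dx": -0.0005, "dy": 0, "dz": -0.002, "rx": 0, "ry": 0, "rz": 0, "fingers": 0.0},
    {"dx": -0.0005, "dy": 0, "dz": -0.002, "rx": 0, "ry": 0, "rz": 0, "fingers": 0.0},
    {"dx": -0.0005, "dy": 0, "dz": -0.002, "rx": 0, "ry": 0, "rz": 0, "fingers": 0.0},
    {"dx": -0.0005, "dy": 0, "dz": -0.002, "rx": 0, "ry": 0, "rz": 0, "fingers": 0.0},
    {"dx": -0.0005, "dy": 0, "dz": -0.002, "rx": 0, "ry": 0, "rz": 0, "fingers": 0.0},
    {"dx": -0.0005, "dy": 0, "dz": -0.002, "rx": 0, "ry": 0, "rz": 0, "fingers": 0.0},
  ],
)

```text
clock: 15.4
tcp_pos: [509.5, 314.5, 84.3]
tool_rot: [0.531, 0.466, 0.536, -0.464]
contact_force: [-2.7, 0.1, 4.6]
opening: 24.4
```

Run:
```python
from h import *
s=ctrl.state();print(s['tcp_pos'],s['tool_rot'],s['contact_force'],s['ft_torque'],s['opening'])
```

```text
[509.49118985 314.5366626   84.2715279 ] [ 0.53063527  0.4655347   0.53555599 -0.46355522] [-2.69584505  0.13597557  4.64895886] [-0.00670288  0.23401266  0.01728774] 24.413551993410003
```

send_rows(
  moves=[
    {"dx": 0, "dy": 0, "dz": 0.008, "rx": 0, "ry": 0, "rz": 0, "fingers": 0},
    {"dx": 0, "dy": 0, "dz": 0.024, "rx": 0, "ry": 0, "rz": 0, "fingers": 0},
    {"dx": 0, "dy": 0, "dz": 0.05, "rx": 0, "ry": 0, "rz": 0, "fingers": 0},
    {"dx": 0, "dy": 0, "dz": 0.08, "rx": 0, "ry": 0, "rz": 0, "fingers": 0},
    {"dx": 0, "dy": 0, "dz": 0.11, "rx": 0, "ry": 0, "rz": 0, "fingers": 0},
    {"dx": 0, "dy": 0, "dz": 0.132, "rx": 0, "ry": 0, "rz": 0, "fingers": 0},
    {"dx": 0, "dy": 0, "dz": 0.141, "rx": 0, "ry": 0, "rz": 0, "fingers": 0},
    {"dx": 0, "dy": 0, "dz": 0.141, "rx": 0, "ry": 0, "rz": 0, "fingers": 0},
  ],
)

```text
clock: 16.07
tcp_pos: [510.8, 315.0, 227.9]
tool_rot: [0.531, 0.467, 0.535, -0.462]
contact_force: [0.8, -0.1, -2.3]
opening: 24.4
```

send_rows(
  moves=[
    {"dx": 0.002, "dy": -0.017, "dz": 0, "rx": 0, "ry": 0, "rz": 0, "fingers": 0},
    {"dx": 0.006, "dy": -0.05, "dz": 0, "rx": 0, "ry": 0, "rz": 0, "fingers": 0},
    {"dx": 0.01, "dy": -0.083, "dz": 0, "rx": 0, "ry": 0, "rz": 0, "fingers": 0},
    {"dx": 0.014, "dy": -0.116, "dz": 0, "rx": 0, "ry": 0, "rz": 0, "fingers": 0},
    {"dx": 0.018, "dy": -0.15, "dz": 0, "rx": 0, "ry": 0, "rz": 0, "fingers": 0},
    {"dx": 0.022, "dy": -0.183, "dz": 0, "rx": 0, "ry": 0, "rz": 0, "fingers": 0},
    {"dx": 0.026, "dy": -0.216, "dz": 0, "rx": 0, "ry": 0, "rz": 0, "fingers": 0},
    {"dx": 0.03, "dy": -0.25, "dz": 0, "rx": 0, "ry": 0, "rz": 0, "fingers": 0},
    {"dx": 0.034, "dy": -0.28, "dz": 0, "rx": 0, "ry": 0, "rz": 0, "fingers": 0},
    {"dx": 0.037, "dy": -0.3035, "dz": 0, "rx": 0, "ry": 0, "rz": 0, "fingers": 0},
    {"dx": 0.037, "dy": -0.3035, "dz": 0, "rx": 0, "ry": 0, "rz": 0, "fingers": 0},
    {"dx": 0.037, "dy": -0.3035, "dz": 0, "rx": 0, "ry": 0, "rz": 0, "fingers": 0},
  ],
)

```text
clock: 17.07
tcp_pos: [546.7, 10.5, 225.5]
tool_rot: [0.53, 0.467, 0.535, -0.463]
contact_force: [-0.1, 0.1, -2.0]
opening: 24.6
```

```bash
sed -i 's/a:a+120/a:a+150/;s/150,250)/120,250)/;s/160,260)/120,260)/' look.py; python3 look.py l14
python3 - <<'E'
from h import *
import pickle
d=grab('wrist','w14.png');pickle.dump(d,open('w14.pkl','wb'));s=ctrl.state();print(s['tcp_pos'])
E
```

```text
[546.68  10.46 225.47] [-0.06  0.07 -1.99] [-0.01 -0.02 -0.06] yaw 7.7 x [-0.0028  0.0093 -1.    ] 24.55 17.0667
[546.9608602   12.47367135 226.56000609]
```

View pics/l14.png

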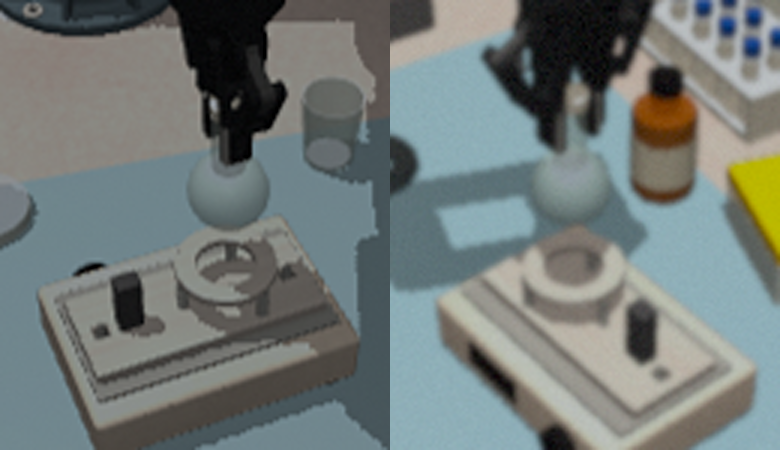

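View pics/w14.png

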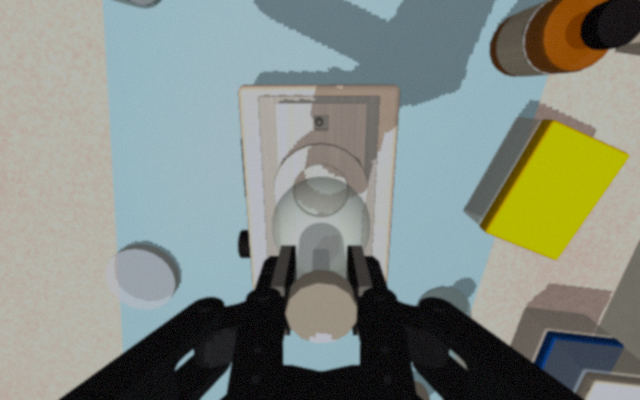

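Run:
```python
from h import *
import pickle
d=pickle.load(open('w14.pkl','rb'))
print(proj(d,[546.4,10.8,106]),ray_plane(d,321.5,226,182),ray_plane(d,320,122,74))
t=np.linspace(0,2*np.pi,60)
a=d['img'].copy()
for r in (40,23):
    for x in t: 
        u=proj(d,[546.4+r*np.cos(x),10.8+r*np.sin(x),106]);cv2.circle(a,tuple(int(i*4) for i in u),3,(0,0,255),-1,shift=2)
for x in t:
    u=proj(d,[546.8+30*np.cos(x),11.5+30*np.sin(x),182]);cv2.circle(a,tuple(int(i*4) for i in u),3,(0,255,0),-1,shift=2)
cv2.imwrite('pics/w14o.png',cv2.resize(a[80:330,200:440],None,fx=2.3,fy=2.3))
print(ctrl.state()['tcp_pos'])
```

```text
[320.81074424 190.01931732] [546.94438586  10.7106831  182.        ] [538.39952087  62.96765513  74.        ]
[546.9608602   12.47367135 226.56000609]
```

View pics/w14o.png

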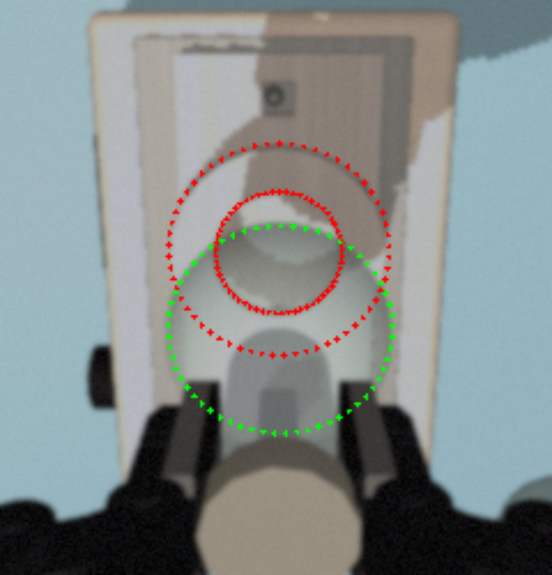

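send_rows(
  moves=[
    {"dx": -0.0004, "dy": -0.0005, "dz": -0.01, "rx": 0, "ry": 0, "rz": 0, "fingers": 0},
    {"dx": -0.0004, "dy": -0.0005, "dz": -0.028, "rx": 0, "ry": 0, "rz": 0, "fingers": 0},
    {"dx": -0.0004, "dy": -0.0005, "dz": -0.042, "rx": 0, "ry": 0, "rz": 0, "fingers": 0},
    {"dx": -0.0004, "dy": -0.0005, "dz": -0.05, "rx": 0, "ry": 0, "rz": 0, "fingers": 0},
    {"dx": -0.0004, "dy": -0.0005, "dz": -0.054, "rx": 0, "ry": 0, "rz": 0, "fingers": 0},
    {"dx": -0.0004, "dy": -0.0005, "dz": -0.054, "rx": 0, "ry": 0, "rz": 0, "fingers": 0},
  ],
)

```text
clock: 17.72
tcp_pos: [546.0, 12.6, 171.5]
tool_rot: [0.531, 0.466, 0.536, -0.462]
contact_force: [-0.7, 0.6, -2.5]
opening: 24.5
```

```bash
python3 look.py l15
```

```text
[546.    12.62 171.5 ] [-0.67  0.58 -2.54] [-0.01 -0.02 -0.02] yaw 7.96 x [-0.0029  0.0094 -1.    ] 24.49 17.7167
```

View pics/l15.png

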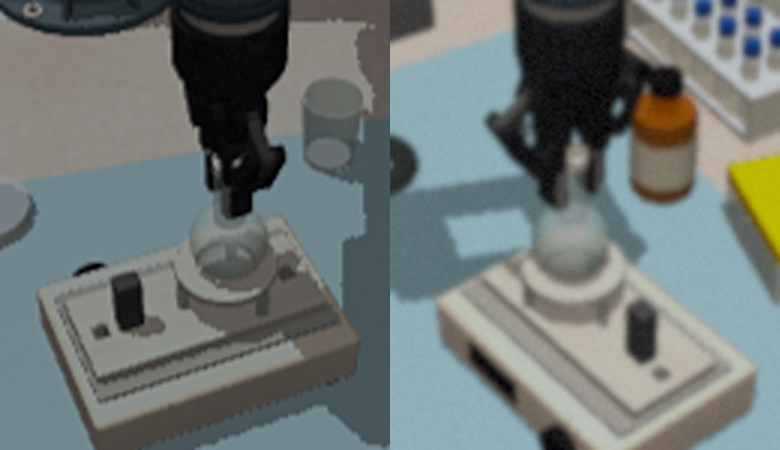

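send_rows(
  moves=[
    {"dx": 0.0003, "dy": -0.001, "dz": -0.002, "rx": 0, "ry": 0, "rz": 0, "fingers": 0},
    {"dx": 0.0003, "dy": -0.001, "dz": -0.004, "rx": 0, "ry": 0, "rz": 0, "fingers": 0},
    {"dx": 0.0003, "dy": -0.001, "dz": -0.006, "rx": 0, "ry": 0, "rz": 0, "fingers": 0},
    {"dx": 0.0003, "dy": -0.001, "dz": -0.006, "rx": 0, "ry": 0, "rz": 0, "fingers": 0},
  ],
)

```text
clock: 18.15
tcp_pos: [547.4, 11.0, 167.4]
tool_rot: [0.531, 0.467, 0.535, -0.462]
contact_force: [-0.7, 0.3, 2.3]
opening: 24.6
```

send_rows(
  moves=[
    {"dx": 0, "dy": 0, "dz": -0.003, "rx": 0, "ry": 0, "rz": 0, "fingers": 0},
    {"dx": 0, "dy": 0, "dz": -0.006, "rx": 0, "ry": 0, "rz": 0, "fingers": 0},
    {"dx": 0, "dy": 0, "dz": -0.009, "rx": 0, "ry": 0, "rz": 0, "fingers": 0},
    {"dx": 0, "dy": 0, "dz": -0.012, "rx": 0, "ry": 0, "rz": 0, "fingers": 0},
    {"dx": 0, "dy": 0, "dz": -0.012, "rx": 0, "ry": 0, "rz": 0, "fingers": 0},
    {"dx": 0, "dy": 0, "dz": -0.012, "rx": 0, "ry": 0, "rz": 0, "fingers": 0},
  ],
)

```text
clock: 18.65
tcp_pos: [547.7, 10.7, 156.0]
tool_rot: [0.532, 0.467, 0.535, -0.462]
contact_force: [-2.8, -1.2, 8.0]
opening: 24.4
```

send_rows(
  moves=[
    {"dx": 0, "dy": 0, "dz": -0.0015, "rx": 0, "ry": 0, "rz": 0, "fingers": 0},
    {"dx": 0, "dy": 0, "dz": -0.003, "rx": 0, "ry": 0, "rz": 0, "fingers": 0},
    {"dx": 0, "dy": 0, "dz": -0.0035, "rx": 0, "ry": 0, "rz": 0, "fingers": 0},
    {"dx": 0, "dy": 0, "dz": -0.0035, "rx": 0, "ry": 0, "rz": 0, "fingers": 0},
  ],
)

```text
clock: 18.98
tcp_pos: [548.0, 10.4, 153.3]
tool_rot: [0.532, 0.467, 0.535, -0.462]
contact_force: [-3.5, -1.0, 9.3]
opening: 24.5
```

send_rows(
  moves=[
    {"dx": 0, "dy": 0, "dz": -0.0015, "rx": 0, "ry": 0, "rz": 0, "fingers": 0},
    {"dx": 0, "dy": 0, "dz": -0.003, "rx": 0, "ry": 0, "rz": 0, "fingers": 0},
    {"dx": 0, "dy": 0, "dz": -0.003, "rx": 0, "ry": 0, "rz": 0, "fingers": 0},
    {"dx": 0, "dy": 0, "dz": -0.003, "rx": 0, "ry": 0, "rz": 0, "fingers": 0},
  ],
)

```text
clock: 19.32
tcp_pos: [548.8, 9.9, 152.7]
tool_rot: [0.533, 0.467, 0.534, -0.462]
contact_force: [-7.1, -0.1, 18.2]
opening: 24.6
```

```bash
python3 look.py l16
python3 - <<'E'
from h import *
s=ctrl.state();print(s['tcp_pos'],s['contact_force'],s['clock'])
E
```

```text
[548.83   9.92 152.71] [-7.14 -0.12 18.23] [-0.2   1.37  0.04] yaw 7.94 x [ 0.0035  0.0063 -1.    ] 24.56 19.3167
[548.82107921   9.90740879 152.7147792 ] [-6.09147654 -1.47857966 18.32421588] 19.4167
```

View pics/l16.png

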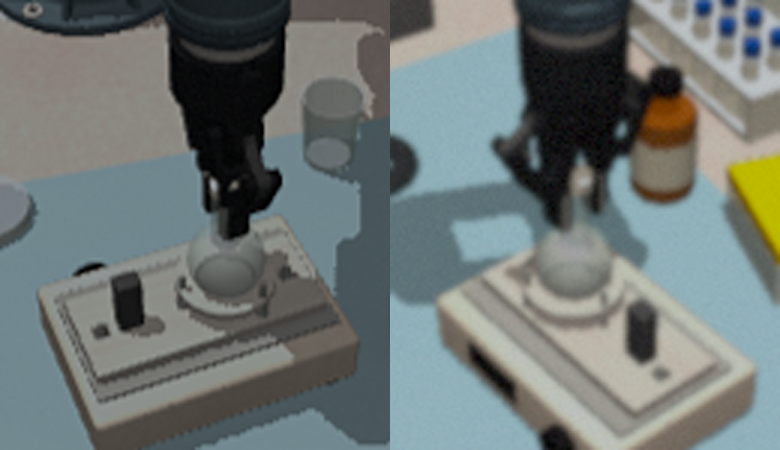

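send_rows(
  moves=[
    {"dx": -0.001, "dy": 0.0005, "dz": -0.003, "rx": 0, "ry": 0, "rz": 0, "fingers": 0},
    {"dx": -0.002, "dy": 0.0005, "dz": -0.003, "rx": 0, "ry": 0, "rz": 0, "fingers": 0},
    {"dx": -0.002, "dy": 0.0005, "dz": -0.003, "rx": 0, "ry": 0, "rz": 0, "fingers": 0},
    {"dx": -0.002, "dy": 0.0005, "dz": -0.003, "rx": 0, "ry": 0, "rz": 0, "fingers": 0},
  ],
)

```text
clock: 19.75
tcp_pos: [548.2, 9.8, 152.6]
tool_rot: [0.534, 0.467, 0.533, -0.461]
contact_force: [-5.9, -1.9, 19.0]
opening: 24.8
```

```bash
python3 look.py l17
python3 - <<'E'
from h import *
d=grab('wrist','w17.png')
s=ctrl.state();print(s['tcp_pos'],s['contact_force'],s['clock'])
E
```

```text
[548.24   9.76 152.6 ] [-5.88 -1.94 18.97] [-0.15  1.    0.11] yaw 7.95 x [ 0.0071  0.0048 -1.    ] 24.78 19.75
[548.2362006    9.78300003 152.57272488] [-5.79142741 -2.86911737 18.9315919 ] 19.9
```

View pics/l17.png

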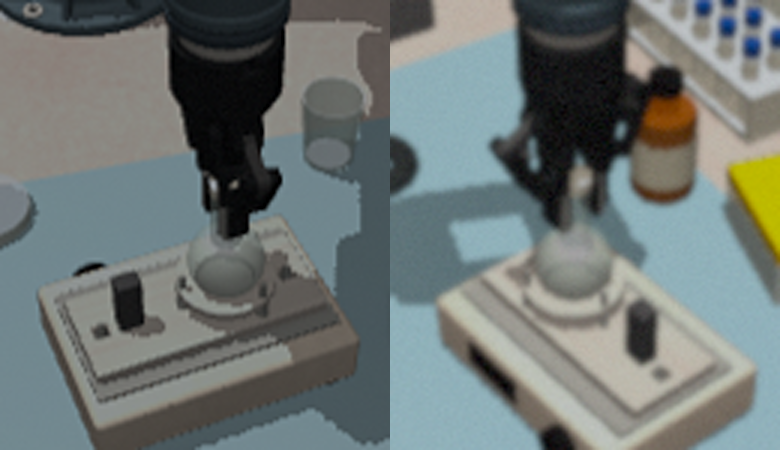

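View pics/w17.png

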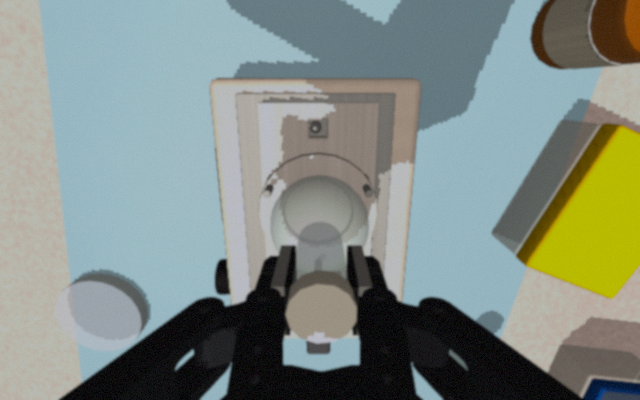

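Run:
```python
from h import *
print(ctrl.finish_job());s=ctrl.state();print(s['tcp_pos'],s['contact_force'],s['opening'],s['clock'])
```

```text
the job is handed in; nothing more can be done
None
the job is handed in; nothing more can be done
```

The job is handed in at about 20 s of the 54 s allowed. The cradle is on the mixer's pegs, and the flask is held pressed down in its ring.

- **Cradle:** I gripped it by its block, turned it about 15°, lowered it over both pegs and let go. The pictures showed both pegs in the holes and the plate flat on the deck. The last wrist picture still showed peg b in its hole.
- **Flask:** I took it by the neck, centred it over the ring (the overlay matched to under 1 mm) and pressed it straight down about 15 mm.
- **Ring at its stop:** about 11 N was on it at TCP height 153.3 mm. Another 0.6 mm raised that to about 20 N, so it had reached something stiff. Two guide posts show above the ring in the last wrist picture.
- **Final hold:** the flask is still gripped at about 24.8 mm opening. The tips are about 30 mm above the grip block, so only the flask is touched.
- **Other things:** none of the other glassware, jars or boxes were approached. The last pictures showed those in view still standing where they were.

Two checks were not perfect:
- **Sideways force:** about 6 N along x remains. A 2 mm correction reduced it only slightly.
- **Camera mismatch:** the side and scene cameras disagreed by 6–8 mm in y, so I relied on the wrist camera for most positions and used the fixed cameras only for relative checks while fitting the cradle.

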